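# Pack the wedge-shaped cheese boxes into the café's counter case

## Robot

A 6-joint arm with a two-finger parallel gripper is mounted at the origin on the work surface. World frame = base frame: x ahead of the robot, y to its left, z up, the work surface at z = 0. Lengths are in m, angles in rad, forces in N, time in s.
With the tool pointing down it reaches from about 0.225 to 0.725 m from the base axis. Payload 3.1 kg.
Tool frame: the origin (TCP) lies at the very end of the fingers, on their centre line; the grasp point (between the pads) lies 19 mm behind it; z points along the fingers, y is the line along which they close (so a half turn about z gives the same grasp; the last joint's range is limited). The gripper opens to 85 mm and grips with 20 to 120 N. Pads are 22 mm wide; open, the fingers measure 114 mm over their backs; the gripper's body (76 mm by 85 mm) begins 54 mm behind the grasp point. The pads swing forward as they close: fully open they stand 13 mm farther back than shut.
Start: joints at [1.082, 0.048, 0.099, 1.622, 0, 1.443], TCP at [0.185, 0.491, 0.231] pointing down, gripper open.
Joint ranges: [-2.91, 2.91], [-0.99, 1.94], [-1.21, 1.42], [-2.12, 2.29], [-1.49, 1.47], [-3.14, 3.14]. Speed limits (rad/s): [2.79, 2.79, 3.14, 3.14, 3.14, 3.14].

## Interface

Orientations are given as a 3x3 rotation matrix whose columns are the frame's x, y, z axes.
In Python, from cell import robot gives the robot as it stands.
- The arm moves only by the tool play_rows, never from a script. Its argument "deltas" is a list of rows, each an object with "dp": the shift along the tool's x, y, z in units of 25 mm (1.0 is 25 mm), a list of three; "spin": the turn about the tool's z in units of 0.12 rad (1.0 is 0.12 rad). In form: [{"dp": [x, y, z], "spin": spin}, ...]. A call has 1 to 12 rows; each row shifts and turns the commanded pose from where the row before left it, along the tool's axes as they then stand; what a row does not reach is not made up. A row lasts 1/10 s, in which the tool goes at most 50 mm and 8.59 degrees, less where a joint would pass 70% of its speed; a pose out of reach is approached as far as the arm can. A call with a number of a shift or a turn outside -1 to 1 is refused whole. A call with a gripper value outside its range is refused whole. "claw" is the closure, from -1 (fully open) to 1 (shut), set as the call begins (left out, the last holds). The fingers move at their own pace and stop on an object; the grip force is fixed at half the most. Time passes only in rows, so rows that do not move let the fingers close. It gives the time, the measured TCP pose, the force, the opening and the grip force at its end, in the units of the state.
- robot.observe(): the state, without advancing time (a new reading comes with each control period).
- robot.capture(name): name is "side" or "top" or "wrist"; returns the picture (480x640x3 uint8, red, green, blue); there is no depth.
- robot.get_calibration(name): a dict with "intrinsics" (3x3 intrinsics, pixels), "camera_from_world" (4x4, takes a point from world to camera coordinates); the wrist camera has in their place "tool_from_camera" (4x4, takes a point from camera to tool coordinates, whose origin is the TCP and whose axes are the flange's). Camera axes: x right, y down, z forward; pixel columns grow to the right and rows downward; lengths in m; the calibration is good to about 2 mm. A picture is of the moment at which its call begins: read the wrist's pose just before it. get_calibration takes no time and is no camera call.
- robot.close_job(): hands the job in; it is judged then, once.
The state is a dict: "time": time; "q": joint angles; "qvel": joint speeds; "joint_torque": joint torques, N m; "eef_pos": TCP position; "tcp_rot": TCP orientation; "wrist_force": force on the tool from outside, world axes, zero at the start; "torque": the same for the moment, N m; "opening": finger opening in m; "grip_force": force on a finger pad.
Only numpy, scipy, OpenCV 4.12 (cv2) and the standard library are available. Lean on these libraries where they do the work, as an engineer would, in place of code of your own. Each camera call takes 0.05 s, during which the arm holds its last target. There are 200 camera calls.

## Task

Slide the counter case's clear cover fully open, then pack all the wedge-shaped cheese boxes on the table flat on the floor of the tray in one snug row, alternately head to tail, starting with the straight side of the first one against the tray's blue end wall, so that they fill a neat rectangle from that end with hardly any gaps. When all are in, slide the cover fully shut over them; leave the crockery and other things on the table alone.

Things in the scene. Friction and masses are not known exactly. Their poses are not given: they have to be found in the camera images.
- wedge0: wedge-shaped cheese box, hard plastic, ivory with blue lid, about 0.2 kg (3 to 5 of the five boxes are there; None = absent). From above a right trapezoid: 100 mm long (x -50 to +50), 54 mm wide at the wide end (x = -50), 26 at the narrow end (x = +50), 40 high. Straight side: the plane y = -20 mm. Origin on the underside; x points to the narrow end, z up. More under wedge1
- tip0 (a point): top of the middle of wedge0's narrow end (x = +50, y = -7, z = +40 mm in the box's frame)
- wedge1: another box just like wedge0, same axes. The slanted side of each runs from y = +34 mm (wide end) to +6 mm (narrow end); two boxes slant to slant, head to tail, make an 80 mm wide rectangle, and origins of touching head-to-tail neighbours lie 40 mm apart. On each lid stands a grip rib, 50 mm along x, 12 mm thick in y, z from 40 to 64 mm, centred over the origin
- tip1 (a point): top of the middle of wedge1's narrow end (x = +50, y = -7, z = +40 mm in the box's frame)
- wedge2: another box just like wedge0 and wedge1, same axes
- tip2 (a point): top of the middle of wedge2's narrow end (x = +50, y = -7, z = +40 mm in the box's frame)
- wedge3: another box just like wedge0 and wedge1, same axes
- tip3 (a point): top of the middle of wedge3's narrow end (x = +50, y = -7, z = +40 mm in the box's frame)
- wedge4: another box just like wedge0 and wedge1, same axes
- tip4 (a point): top of the middle of wedge4's narrow end (x = +50, y = -7, z = +40 mm in the box's frame)
- tray (a point): centre of the floor of the steel tray in the fixed counter case, 20 mm above the table. Inside, the tray is 106 mm along x and 226 mm along y; walls 24 mm high, 5 mm thick; the end wall at y = -113 mm is BLUE, the others steel. Axes: x points away from the robot side, y along the row of boxes and the cover's track; turned up to 0.1 rad from start to start
- case: the fixed counter case; origin on the table right under the tray's centre, same axes as the tray. Clear walls stand around the tray up to 96 mm above the table: inner faces at x = +-66 mm (rails on top: +-63), end wall at y = -145 mm. From y = +148 to +405 mm a closed white cooler, 96 mm high to its rails, over which the cover parks
- cover (a joint): clear sliding guard cover, 140 x 276 x 5 mm, aluminium frame, on rails on top of the case, its top 102 mm above the table. 0 = fully shut over the tray, 0.265 m = fully open (end stop), sliding along the case's +y. About 2 N moves it; it stays where it is left. It starts shut or up to 60 mm ajar
- cover_grip (a point): centre of the top of the cover's upright black grip, 134 mm above the table; 60 mm along the case's x, 14 mm thick along y, 32 mm high (foot on the cover at 102 mm); to be pinched from above across y or pushed along y. Moves with the cover: at y = -90 mm in the tray's frame when shut, +175 when open
- saucer: bystander, to be left alone: blue saucer, 144 mm across, 18 mm high; origin under its centre
- teacup: bystander, to be left alone: white teacup on the saucer, 65 mm high; origin under its centre
- spoon: bystander, to be left alone: steel spoon, 150 mm long, lying; origin under its centre (lies flat along x)
- sugar_jar: bystander, to be left alone: glass jar, 64 mm across, 90 mm high; origin under its centre
- tea_tin: bystander, to be left alone: green tin, 72 mm across, 110 mm high; origin under its centre
- milk_jug: bystander, to be left alone: white milk jug, 64 mm across, 75 mm high; origin under its centre
- grey_case: bystander, to be left alone: flat grey case, 120 x 75 x 32 mm; origin under its centre
Things that resemble listed ones, but are neither listed nor needed, are in the scene too. Leave any red look-alike of the wedge0 alone.

How it is judged:
By the outcome, as a careful person would: the job done as asked, in the order asked, and still so for the second after the job is handed in, with the robot touching nothing.
Of wedge0, wedge1, wedge2, wedge3, wedge4 only 3 to 5 are there at a start; the rules pass over those that are not, and their reading is None.
At some moment in a run one of wedge0, wedge1, wedge2, wedge3, wedge4 may be knocked a few centimetres aside while the robot is not near it.
Once in a run the grip may slacken for a moment while it holds something.
It also fails if it takes over 210 s, if anything falls off the work surface, if the arm or the gripper's body presses on something with over 40 N, if the wrist force passes 120 N, or if a joint passes its speed limit or range.

## Working session

There is one attempt and no reset: what is moved stays moved. The work goes in short steps, Python scripts to look and compute and a tool call to move; the robot and the scene stay as the last step left them, time stands still between calls to the robot, and variables do not carry over. Pictures are saved under pics/ and viewed, at most 14 in all, crops included, and the job is handed in when it is done.

Besides the shell and the picture viewer there is one more tool, called after "Emit:" in YAML: its name, and indented under it one key for each argument. play_rows: Moves the arm, as the interface text tells. Its arguments: {"type":"object","properties":{"deltas":{"type":"array","items":{"type":"object","properties":{"dp":{"type":"array","items":{"type":"number","minimum":-1,"maximum":1}},"spin":{"type":"number","minimum":-1,"maximum":1}}}},"claw":{"type":"number"}},"required":["deltas"]}

```bash
ls; mkdir -p pics; python3 - <<'E'
from cell import robot
import cv2,numpy as np
s=robot.observe(); print(s['time'],s['eef_pos'],s['tcp_rot'],s['opening'])
for n in ['top','side']:
    im=robot.capture(n); cv2.imwrite(f'pics/{n}0.png',im[:,:,::-1]); c=robot.get_calibration(n); print(n,c)
print(robot.get_calibration('wrist'))
E
```

```text
pics
0.0 [0.18504109 0.49065098 0.23010826] [[-9.35620459e-01  3.53005790e-01 -1.12695325e-03]
 [ 3.53007443e-01  9.35618206e-01 -2.07800302e-03]
 [ 3.20850883e-04 -2.34204502e-03 -9.99997206e-01]] 0.08523524028916407
top {'intrinsics': array([[523.82209643,   0.        , 321.56424757],
       [  0.        , 523.82209643, 241.581476  ],
       [  0.        ,   0.        ,   1.        ]]), 'camera_from_world': array([[ 0.01468675, -0.99985168, -0.00899541, -0.06499391],
       [-0.98600446, -0.01298798, -0.16621224,  0.53173408],
       [ 0.16607075,  0.01131063, -0.98604897,  1.46911098],
       [ 0.        ,  0.        ,  0.        ,  1.        ]])}
side {'intrinsics': array([[594.86623447,   0.        , 320.10060168],
       [  0.        , 594.86623447, 235.86770587],
       [  0.        ,   0.        ,   1.        ]]), 'camera_from_world': array([[ 0.87911204, -0.47644564, -0.01271131, -0.49550397],
       [-0.24728912, -0.4331608 , -0.86672938,  0.18461828],
       [ 0.40744339,  0.7650956 , -0.4986167 ,  1.37740347],
       [ 0.        ,  0.        ,  0.        ,  1.        ]])}
{'intrinsics': array([[370.07556527,   0.        , 327.04438568],
       [  0.        , 370.07556527, 231.23284186],
       [  0.        ,   0.        ,   1.        ]]), 'tool_from_camera': array([[ 5.93035631e-04, -9.50187726e-01, -3.11677612e-01,
         8.02562710e-02],
       [ 9.99999518e-01,  8.07495031e-04, -5.59028032e-04,
         2.85680194e-05],
       [ 7.82859697e-04, -3.11677130e-01,  9.50187747e-01,
        -1.42865896e-01],
       [ 0.00000000e+00,  0.00000000e+00,  0.00000000e+00,
         1.00000000e+00]])}
```

View pics/top0.png

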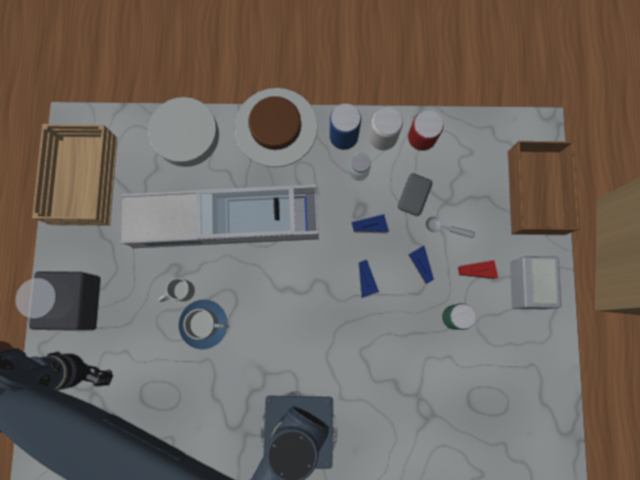

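View pics/side0.png

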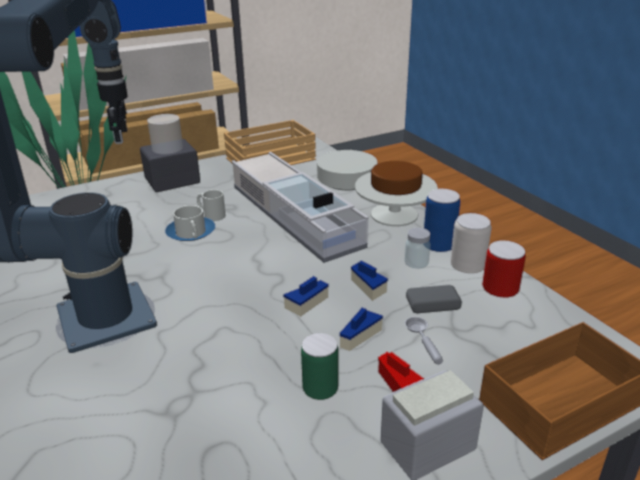

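The side and top views show three blue-lided wedges, at top-view pixels (370,224), (368,279) and (421,265). A red look-alike is at (478,270) and is to be left alone. The case is at (220,215), with its grip at (277,209) and the blue wall near (306,210). Next I'll enlarge this area and measure.

```bash
cat > h.py <<'E'
from cell import robot
import cv2,numpy as np
def rays(name,uv,z,T=None):
    """pixels -> world points on plane height z; T=(pos,rot) of the tool for wrist"""
    uv=np.atleast_2d(np.array(uv,float)); c=robot.get_calibration(name)
    d=np.c_[uv,np.ones(len(uv))]@np.linalg.inv(c['intrinsics']).T
    if name=='wrist':
        M=np.eye(4);M[:3,:3]=T[1];M[:3,3]=T[0];W=M@c['tool_from_camera']
    else: W=np.linalg.inv(c['camera_from_world'])
    d=d@W[:3,:3].T;o=W[:3,3]
    return o+d*((z-o[2])/d[:,2])[:,None]
def proj(name,P,T=None):
    P=np.atleast_2d(P);c=robot.get_calibration(name)
    if name=='wrist':
        M=np.eye(4);M[:3,:3]=T[1];M[:3,3]=T[0];C=np.linalg.inv(M@c['tool_from_camera'])
    else: C=c['camera_from_world']
    p=(P@C[:3,:3].T+C[:3,3])@c['intrinsics'].T
    return p[:,:2]/p[:,2:]
def snap(name,f):
    s=robot.observe();im=robot.capture(name)[:,:,::-1].copy();cv2.imwrite(f,im);return im,(s['eef_pos'],s['tcp_rot'])
def blue(im):
    h=cv2.cvtColor(im,cv2.COLOR_BGR2HSV);return cv2.inRange(h,(108,150,50),(128,255,255))
E
python3 - <<'E'
from h import *
im=cv2.imread('pics/top0.png');m=blue(im)
cs,_=cv2.findContours(m,0,1)
for c in cs:
    if cv2.contourArea(c)>40:
        M=cv2.moments(c);p=[M['m10']/M['m00'],M['m01']/M['m00']]
        print(np.round(p),cv2.contourArea(c),rays('top',p,.045).round(3),cv2.minAreaRect(c))
print('grip',rays('top',[277,209],.13))
a=cv2.resize(im[175:305,110:330],None,fx=3.6,fy=3.6,interpolation=2)
cv2.imwrite('pics/c1.png',a)
E
```

```text
[367. 280.] 312.0 [[ 0.424 -0.188  0.045]] ((364.8500061035156, 278.0500183105469), (32.25522994995117, 14.230247497558594), 71.56504821777344)
[422. 264.] 320.5 [[ 0.472 -0.345  0.045]] ((424.308837890625, 264.51470947265625), (32.07023620605469, 14.74887752532959), 59.03623962402344)
[371. 224.] 318.5 [[ 0.585 -0.201  0.045]] ((369.5, 223.0), (14.0, 33.0), 90.0)
[335. 136.] 113.5 [[ 0.854 -0.094  0.045]] ((336.8857421875, 136.13009643554688), (21.02379608154297, 16.88562774658203), 25.34617805480957)
grip [[0.60750436 0.06549418 0.13      ]]
```

View pics/c1.png

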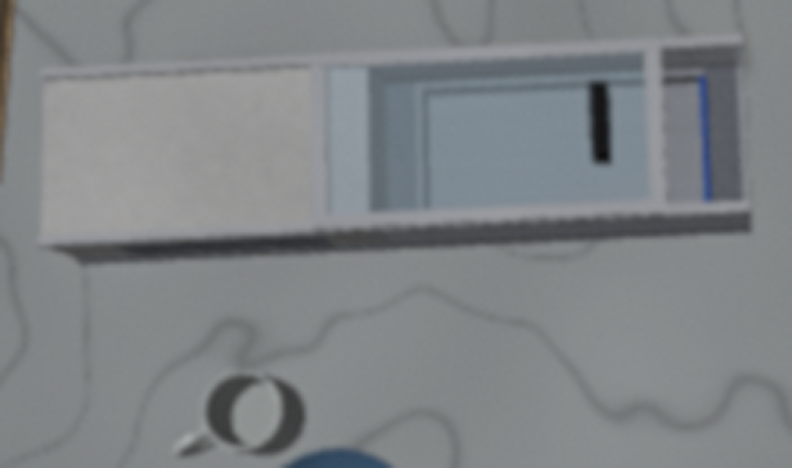

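The crop shows the cover ajar, its right frame edge at crop x≈655. The black grip is at (601,122), the blue wall at (705,138), and the rails run from (42,72) to (740,38).

```bash
python3 - <<'E'
from h import *
f=lambda p,z:rays('top',np.array(p)/3.6+[110,175],z)
u=f([[42,70],[740,37],[40,243],[750,205]],.096);print('rails',u.round(4))
for a,b in((0,1),(2,3)):
    d=u[a]-u[b];print(np.arctan2(-d[0],d[1]),np.linalg.norm(d))
g=f([[599,83],[602,160],[601,122]],.134);print('grip',g.round(4))
b=f([[703,75],[709,200]],.044);print('blue',b.round(4))
E
```

```text
rails [[ 0.6522  0.5118  0.096 ]
 [ 0.6858 -0.0387  0.096 ]
 [ 0.5139  0.5026  0.096 ]
 [ 0.5511 -0.0487  0.096 ]]
0.06095280921220727 0.5515965889201215
0.06739475893908874 0.5525498351512753
grip [[0.6375 0.0677 0.134 ]
 [0.5773 0.0636 0.134 ]
 [0.6069 0.0653 0.134 ]]
blue [[ 0.6681 -0.0078  0.044 ]
 [ 0.5645 -0.0147  0.044 ]]
```

Tray centre ≈ (0.609, 0.104), yaw ≈ 0.064, cover ≈ 51 mm ajar. I'll move over the grip.

Emit:
play_rows:
  deltas:
    - {"spin": -0.885, "dp": [0, 0, 0]}
    - {"spin": -0.885, "dp": [0, 0, 0]}
    - {"spin": -0.885, "dp": [0, 0, 0]}
    - {"spin": -0.885, "dp": [0, 0, 0]}
    - {"dp": [-0.8, -0.9, 0]}
    - {"dp": [-0.8, -0.9, 0]}
    - {"dp": [-0.8, -0.9, 0]}
    - {"dp": [-0.8, -0.9, 0]}
    - {"dp": [-0.8, -0.9, 0]}
    - {"dp": [-0.8, -0.9, 0]}
    - {"dp": [-0.8, -0.9, 0]}
    - {"dp": [-0.8, -0.9, 0]}
  claw: -1

```text
schema error: expected keys dp, spin
```

Emit:
play_rows:
  deltas:
    - {"dp": [-0.8, -0.9, 0]}
    - {"dp": [-0.8, -0.9, 0]}
    - {"dp": [-0.8, -0.9, 0]}
    - {"dp": [-0.8, -0.9, 0]}
    - {"dp": [-0.8, -0.9, 0]}
    - {"dp": [-0.8, -0.9, 0]}
    - {"dp": [-0.8, -0.9, 0]}
    - {"dp": [-0.8, -0.9, 0]}
    - {"dp": [0, 0, 0]}
    - {"dp": [0, 0, 0]}

```text
schema error: expected keys dp, spin
```

Emit:
play_rows:
  deltas:
    - {"dp": [0, 0, 0], "spin": -0.885}
    - {"dp": [0, 0, 0], "spin": -0.885}
    - {"dp": [0, 0, 0], "spin": -0.885}
    - {"dp": [0, 0, 0], "spin": -0.885}
    - {"dp": [-0.8, -0.9, 0], "spin": 0}
    - {"dp": [-0.8, -0.9, 0], "spin": 0}
    - {"dp": [-0.8, -0.9, 0], "spin": 0}
    - {"dp": [-0.8, -0.9, 0], "spin": 0}
    - {"dp": [-0.8, -0.9, 0], "spin": 0}
    - {"dp": [-0.8, -0.9, 0], "spin": 0}
    - {"dp": [-0.8, -0.9, 0], "spin": 0}
    - {"dp": [-0.8, -0.9, 0], "spin": 0}
  claw: -1

```text
time: 1.3
eef_pos: [0.357, 0.3206, 0.2307]
tcp_rot: [[-0.998, -0.064, -0.001], [-0.064, 0.998, -0.001], [0.001, -0.001, -1.0]]
wrist_force: [1.3, 0.7, 0.2]
opening: 0.0854
grip_force: 0.0
```

Emit:
play_rows:
  deltas:
    - {"dp": [-0.8, -0.9, 0], "spin": 0}
    - {"dp": [-0.8, -0.9, 0], "spin": 0}
    - {"dp": [-0.8, -0.9, 0], "spin": 0}
    - {"dp": [-0.8, -0.9, 0], "spin": 0}
    - {"dp": [-0.8, -0.9, 0], "spin": 0}
    - {"dp": [-0.8, -0.9, 0], "spin": 0}
    - {"dp": [-0.8, -0.9, 0], "spin": 0}
    - {"dp": [-0.8, -0.9, 0], "spin": 0}
    - {"dp": [0, 0, 0], "spin": 0}
    - {"dp": [0, 0, 0], "spin": 0}

```text
time: 2.3
eef_pos: [0.5274, 0.152, 0.2305]
tcp_rot: [[-0.998, -0.063, -0.002], [-0.063, 0.998, 0.0], [0.002, 0.0, -1.0]]
wrist_force: [0.6, -0.2, -0.3]
opening: 0.0854
grip_force: 0.0
```

```bash
cat >> h.py <<'E'
def go(P,psi=None):
    """units needed: spin first, then dp in the tool axes after the spin"""
    s=robot.observe();R=s['tcp_rot'];p=np.array(s['eef_pos']);now=np.arctan2(R[1,1],R[0,1])
    psi=now if psi is None else psi
    d=np.array(P)-p;dps=(psi-now+np.pi)%(2*np.pi)-np.pi
    print('t',round(s['time'],1),'tcp',p.round(4),'psi',round(now,4),'q6',round(s['q'][5],2),'F',np.round(s['wrist_force'],1),'op',round(s['opening'],4),
     '\n spin',round(-dps/.12,2),'dp',np.round([(-np.sin(psi)*d[0]+np.cos(psi)*d[1])/.025,(np.cos(psi)*d[0]+np.sin(psi)*d[1])/.025,-d[2]/.025],2))
E
python3 - <<'E'
from h import *
im,T=snap('wrist','pics/w0.png')
go([.607,.0655,.108],1.635)
E
```

```text
t 2.4 tcp [0.5271 0.1526 0.2308] psi 1.6346 q6 0.1 F [-0.5 -0.3 -0.7] op 0.0854 
 spin -0.0 dp [-2.97 -3.68  4.91]
```

View pics/w0.png

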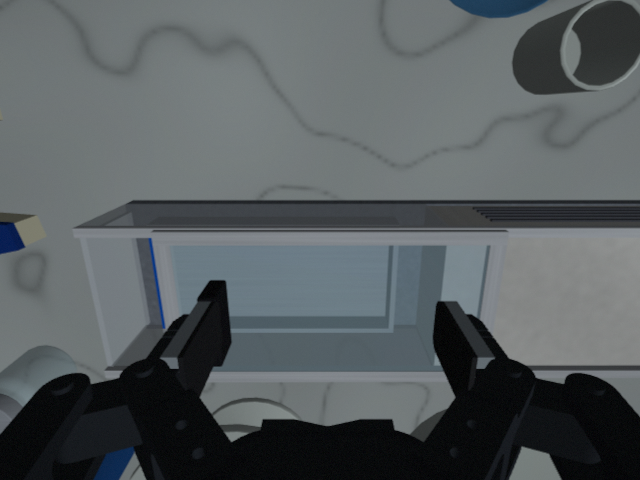

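The wrist view shows the case, with the cover spanning x≈160–505 and the blue wall at x≈155. The left finger hides the grip. I'll go down onto it.

Emit:
play_rows:
  deltas:
    - {"dp": [-0.75, -0.92, 0], "spin": 0}
    - {"dp": [-0.75, -0.92, 0], "spin": 0}
    - {"dp": [-0.75, -0.92, 0], "spin": 0}
    - {"dp": [-0.72, -0.92, 0], "spin": 0}
    - {"dp": [0, 0, 0.8], "spin": 0}
    - {"dp": [0, 0, 0.8], "spin": 0}
    - {"dp": [0, 0, 0.8], "spin": 0}
    - {"dp": [0, 0, 0.8], "spin": 0}
    - {"dp": [0, 0, 0.8], "spin": 0}
    - {"dp": [0, 0, 0.8], "spin": 0}
    - {"dp": [0, 0, 0.1], "spin": 0}

```text
time: 3.45
eef_pos: [0.6046, 0.0668, 0.1055]
tcp_rot: [[-0.998, -0.066, -0.007], [-0.066, 0.998, 0.0], [0.007, 0.001, -1.0]]
wrist_force: [0.0, 0.4, -0.2]
opening: 0.0857
grip_force: 0.0
```

Emit:
play_rows:
  deltas:
    - {"dp": [0, 0, 0], "spin": 0}
    - {"dp": [0, 0, 0], "spin": 0}
    - {"dp": [0, 0, 0], "spin": 0}
    - {"dp": [0, 0, 0], "spin": 0}
    - {"dp": [0, 0, 0], "spin": 0}
    - {"dp": [0, 0, 0], "spin": 0}
    - {"dp": [0, 0, 0], "spin": 0}
    - {"dp": [0, 0, 0], "spin": 0}
  claw: 1

```text
time: 4.25
eef_pos: [0.6084, 0.0657, 0.1101]
tcp_rot: [[-0.998, -0.064, 0.002], [-0.064, 0.998, 0.001], [-0.002, 0.001, -1.0]]
wrist_force: [0.2, 1.9, 5.5]
opening: 0.0127
grip_force: 61.5
```

```bash
python3 - <<'E'
from h import *
go([.598,.2786,.108],1.635)
E
```

```text
t 4.2 tcp [0.6084 0.0657 0.1101] psi 1.6349 q6 -0.07 F [0.2 1.9 5.5] op 0.0127 
 spin -0.0 dp [-0.13  8.52  0.08]
```

Emit:
play_rows:
  deltas:
    - {"dp": [0, 0.4, 0], "spin": 0}
    - {"dp": [0, 0.8, 0], "spin": 0}
    - {"dp": [0, 0.8, 0], "spin": 0}
    - {"dp": [0, 0.8, 0], "spin": 0}
    - {"dp": [0, 0.8, 0], "spin": 0}
    - {"dp": [0, 0.8, 0], "spin": 0}
    - {"dp": [0, 0.8, 0], "spin": 0}
    - {"dp": [0, 0.8, 0], "spin": 0}
    - {"dp": [0, 0.8, 0], "spin": 0}
    - {"dp": [0, 0.8, 0], "spin": 0}
    - {"dp": [0, 0.6, 0], "spin": 0}
    - {"dp": [0, 0.2, 0], "spin": 0}

```text
time: 5.45
eef_pos: [0.5952, 0.2755, 0.1102]
tcp_rot: [[-0.998, -0.065, 0.003], [-0.065, 0.998, -0.001], [-0.003, -0.001, -1.0]]
wrist_force: [0.2, -1.1, 5.5]
opening: 0.0126
grip_force: 61.6
```

Emit:
play_rows:
  deltas:
    - {"dp": [0, 0.1, 0], "spin": 0}
    - {"dp": [0, 0.1, 0], "spin": 0}
    - {"dp": [0, 0, 0], "spin": 0}
    - {"dp": [0, 0, 0], "spin": 0}

```text
time: 5.85
eef_pos: [0.5949, 0.2795, 0.1101]
tcp_rot: [[-0.998, -0.064, 0.003], [-0.064, 0.998, -0.0], [-0.003, -0.0, -1.0]]
wrist_force: [0.6, -0.1, 5.1]
opening: 0.0132
grip_force: 61.5
```

Emit:
play_rows:
  deltas:
    - {"dp": [0, 0.1, 0], "spin": 0}
    - {"dp": [0, 0.1, 0], "spin": 0}
    - {"dp": [0, 0.1, 0], "spin": 0}
    - {"dp": [0, 0, 0], "spin": 0}
    - {"dp": [0, 0, 0], "spin": 0}

```text
time: 6.35
eef_pos: [0.5948, 0.2808, 0.1102]
tcp_rot: [[-0.998, -0.06, 0.002], [-0.06, 0.998, -0.012], [-0.002, -0.012, -1.0]]
wrist_force: [-1.2, -14.0, 8.0]
opening: 0.0129
grip_force: 62.0
```

The end stop has been reached. I'll release, rise, and move back over the tray for a look.

Emit:
play_rows:
  deltas:
    - {"dp": [0, 0, 0], "spin": 0}
    - {"dp": [0, 0, 0], "spin": 0}
    - {"dp": [0, 0, 0], "spin": 0}
    - {"dp": [0, 0, 0], "spin": 0}
    - {"dp": [0, 0, -0.8], "spin": 0}
    - {"dp": [0, 0, -1], "spin": 0}
    - {"dp": [0, 0, -1], "spin": 0}
    - {"dp": [0, 0, -1], "spin": 0}
    - {"dp": [0, 0, -1], "spin": 0}
    - {"dp": [0, 0, -1], "spin": 0}
  claw: -1

```text
time: 7.35
eef_pos: [0.5932, 0.2878, 0.2546]
tcp_rot: [[-0.998, -0.065, -0.0], [-0.065, 0.998, -0.0], [0.0, 0.0, -1.0]]
wrist_force: [-0.1, 0.4, -0.2]
opening: 0.0855
grip_force: 0.0
```

Emit:
play_rows:
  deltas:
    - {"dp": [0.8, -1, -0.3], "spin": 0}
    - {"dp": [0.8, -1, -0.3], "spin": 0}
    - {"dp": [0.8, -1, -0.3], "spin": 0}
    - {"dp": [0.8, -1, -0.3], "spin": 0}
    - {"dp": [0.8, -1, -0.3], "spin": 0}
    - {"dp": [0.8, -1, -0.3], "spin": 0}
    - {"dp": [0, -1, 0], "spin": 0}
    - {"dp": [0, -1, 0], "spin": 0}
    - {"dp": [0, -1, 0], "spin": 0}
    - {"dp": [0, -0.5, 0], "spin": 0}
    - {"dp": [0, 0, 0], "spin": 0}
    - {"dp": [0, 0, 0], "spin": 0}

```text
time: 8.55
eef_pos: [0.4889, 0.0433, 0.2987]
tcp_rot: [[-0.998, -0.064, -0.0], [-0.064, 0.998, 0.001], [0.0, 0.001, -1.0]]
wrist_force: [-0.2, 0.8, -0.0]
opening: 0.0854
grip_force: 0.0
```

```bash
python3 - <<'E'
from h import *
im,T=snap('wrist','pics/w1.png')
snap('top','pics/top1.png')
go([.607,.0655,.108],1.635)
E
```

```text
t 8.7 tcp [0.4889 0.0437 0.2987] psi 1.6361 q6 -0.11 F [0.5 0.9 0. ] op 0.0852 
 spin 0.01 dp [-4.77  0.57  7.63]
```

View pics/w1.png

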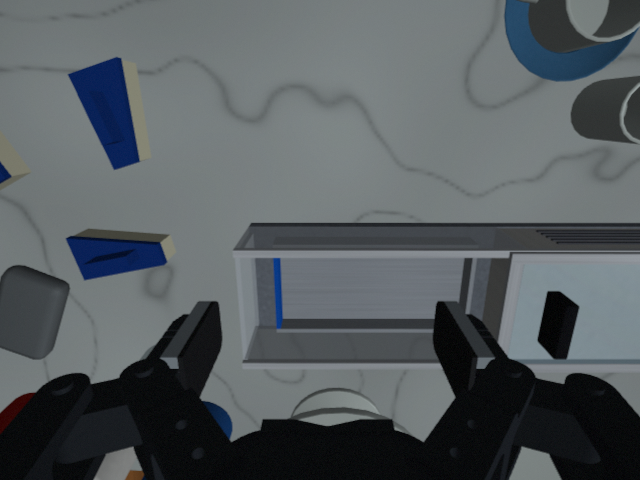

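View pics/top1.png

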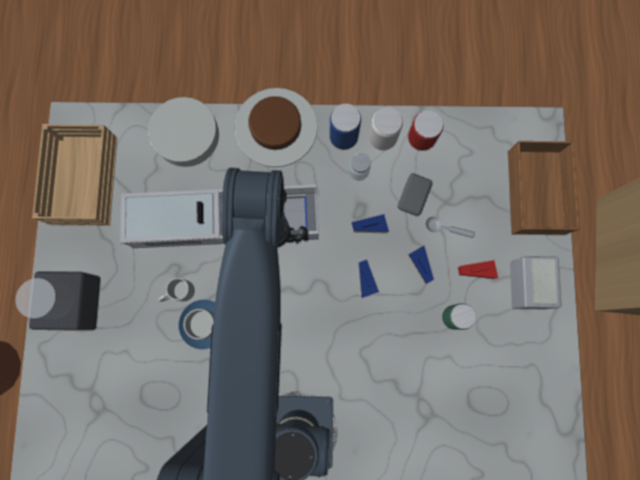

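The wrist view shows the tray empty and open: blue wall at x≈280, tray right end at x≈466. Wedge lids are at (112,113) and (120,255). The top view confirms exactly three blue-lid wedges at (368,279), (421,265) and (370,224). The red one at (478,270) is the look-alike. I'll compute poses from the lid corners.

```bash
cat >> h.py <<'E'
def boxes(name,im,T=None,amin=200):
    cs,_=cv2.findContours(blue(im),0,cv2.CHAIN_APPROX_NONE)
    for c in cs:
        if cv2.contourArea(c)<amin: continue
        for e in np.arange(.01,.12,.004):
            q=cv2.approxPolyDP(c,e*cv2.arcLength(c,True),True)[:,0]
            if len(q)<=4: break
        if len(q)!=4: print('no quad',q.tolist());continue
        W=rays(name,q,.04,T)[:,:2]
        L=np.linalg.norm(np.roll(W,-1,0)-W,axis=1)
        # order counter-clockwise
        if cv2.contourArea(W.astype(np.float32),True)<0: pass
        ctr=W.mean(0); W=W[np.argsort(np.arctan2(*(W-ctr).T[::-1]))]
        L=np.linalg.norm(np.roll(W,-1,0)-W,axis=1)
        k=min(range(4),key=lambda i:L[i]);W=np.roll(W,-k,0) # W0-W1 narrow end, ccw: y=-20 then y=+6
        src=np.array([[.05,-.02],[.05,.006],[-.05,.034],[-.05,-.02]])
        L=np.linalg.norm(np.roll(W,-1,0)-W,axis=1)
        a=src-src.mean(0);b=W-W.mean(0)
        th=np.arctan2((a[:,0]*b[:,1]-a[:,1]*b[:,0]).sum(),(a*b).sum())
        R=np.array([[np.cos(th),-np.sin(th)],[np.sin(th),np.cos(th)]])
        o=W.mean(0)-R@src.mean(0)
        print('px',q.mean(0).round(),'origin',o.round(4),'th',th.round(3),'sides',(L*1e3).round(0),'res mm',((b-a@R.T)*1e3).round(1).tolist())
E
python3 - <<'E'
from h import *
im=cv2.imread('pics/w1.png');s=robot.observe();T=(s['eef_pos'],s['tcp_rot'])
boxes('wrist',im,T,800)
print(rays('wrist',[[277.5,259],[280.5,328]],.044,T).round(4), 'far edge',rays('wrist',[[465,259],[462,318],[470,259]],.044,T).round(4))
print('rails',rays('wrist',[[236,250],[246,363],[236,257],[510,257],[246,359],[510,361]],.096,T).round(4))
im=cv2.imread('pics/top1.png');boxes('top',im)
a=cv2.resize(im[200:310,340:510],None,fx=4.5,fy=4.5,interpolation=2);cv2.imwrite('pics/c2.png',a)
E
```

```text
px [119. 256.] origin [ 0.5861 -0.1932] th 1.849 sides [ 24. 105.  53. 101.] res mm [[-1.1, -0.5], [0.5, 1.4], [0.8, 0.2], [-0.2, -1.1]]
px [110. 115.] origin [ 0.4307 -0.1851] th 0.359 sides [ 28. 101.  55.  98.] res mm [[-1.1, -1.2], [-1.2, 1.1], [1.6, 0.6], [0.7, -0.5]]
[[ 0.5763 -0.008   0.044 ]
 [ 0.6682 -0.0021  0.044 ]] far edge [[0.562  0.2089 0.044 ]
 [0.6395 0.2193 0.044 ]
 [0.5617 0.2146 0.044 ]]
rails [[ 0.5475 -0.0435  0.096 ]
 [ 0.6816 -0.0339  0.096 ]
 [ 0.555  -0.0436  0.096 ]
 [ 0.5369  0.2313  0.096 ]
 [ 0.6763 -0.0339  0.096 ]
 [ 0.6597  0.2586  0.096 ]]
px [366. 278.] origin [ 0.431  -0.1862] th 0.357 sides [16. 92. 39. 91.] res mm [[-6.5, 4.1], [-3.4, -5.9], [8.5, -5.9], [1.5, 7.7]]
px [422. 265.] origin [ 0.4698 -0.3475] th -2.538 sides [21. 82. 38. 88.] res mm [[5.8, -0.9], [8.4, 8.8], [-12.0, 2.3], [-2.2, -10.2]]
px [369. 224.] origin [ 0.5856 -0.1956] th 1.819 sides [19. 90. 42. 90.] res mm [[-3.3, -6.1], [4.2, -5.6], [5.0, 8.2], [-5.9, 3.5]]
```

View pics/c2.png

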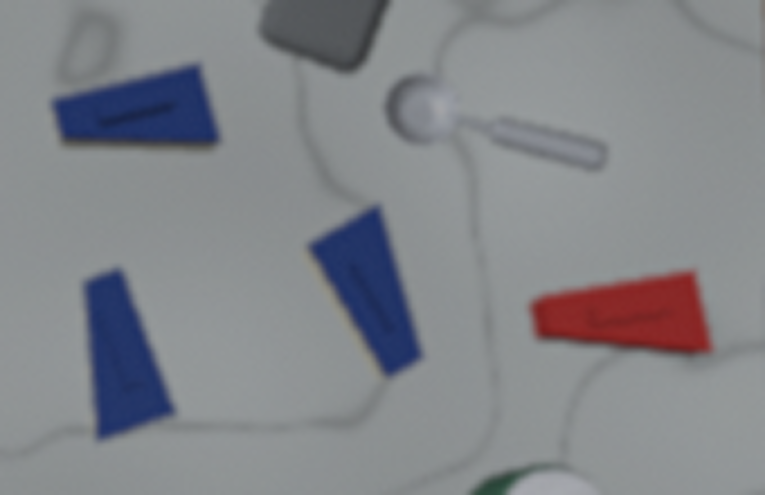

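The crop shows all three blue wedges and the red look-alike, with the spoon and grey case nearby. I'll go above wedge B (top pixel 368,279) first. Order: B straight side to the blue wall, C turned, A last.

```bash
python3 - <<'E'
from h import *
go([.4307,-.1851,.24],1.93)
E
```

```text
t 8.7 tcp [0.4889 0.0437 0.2987] psi 1.6361 q6 -0.11 F [0.5 0.9 0. ] op 0.0852 
 spin -2.45 dp [ 5.4  -7.75  2.35]
```

Emit:
play_rows:
  deltas:
    - {"dp": [0, 0, 0], "spin": -0.8}
    - {"dp": [0, 0, 0], "spin": -0.8}
    - {"dp": [0, 0, 0], "spin": -0.85}
    - {"dp": [0.7, -0.97, 0.3], "spin": 0}
    - {"dp": [0.7, -0.97, 0.3], "spin": 0}
    - {"dp": [0.7, -0.97, 0.3], "spin": 0}
    - {"dp": [0.7, -0.97, 0.3], "spin": 0}
    - {"dp": [0.7, -0.97, 0.3], "spin": 0}
    - {"dp": [0.7, -0.97, 0.3], "spin": 0}
    - {"dp": [0.6, -0.97, 0.3], "spin": 0}
    - {"dp": [0.6, -0.96, 0.25], "spin": 0}
    - {"dp": [0, 0, 0], "spin": 0}
  claw: 0

```text
time: 9.85
eef_pos: [0.4297, -0.1876, 0.2387]
tcp_rot: [[-0.937, -0.348, -0.002], [-0.348, 0.937, 0.0], [0.002, 0.001, -1.0]]
wrist_force: [-0.4, -0.3, -0.2]
opening: 0.0426
grip_force: 0.0
```

Emit:
play_rows:
  deltas:
    - {"dp": [0, 0, 0], "spin": 0}
    - {"dp": [0, 0, 0], "spin": 0}

```text
time: 10.05
eef_pos: [0.4308, -0.185, 0.2404]
tcp_rot: [[-0.936, -0.352, 0.001], [-0.352, 0.936, 0.0], [-0.001, 0.0, -1.0]]
wrist_force: [-0.1, -0.1, 0.5]
opening: 0.0426
grip_force: 0.0
```

```bash
python3 - <<'E'
from h import *
im,T=snap('wrist','pics/w2.png')
boxes('wrist',im,T,800)
go([.4307,-.1851,.046],1.93)
E
```

```text
px [326. 195.] origin [ 0.4297 -0.1872] th 0.364 sides [ 25. 101.  52.  99.] res mm [[-0.8, 0.5], [-1.2, -1.0], [1.5, -0.8], [0.5, 1.3]]
px [148. 172.] origin [ 0.4671 -0.3486] th -2.603 sides [ 28. 102.  55.  96.] res mm [[1.0, 1.5], [1.2, -0.3], [-0.2, -0.7], [-2.0, -0.5]]
t 10.1 tcp [ 0.4309 -0.185   0.2405] psi 1.9307 q6 -0.91 F [ 0.2 -0.3 -0.1] op 0.043 
 spin 0.01 dp [ 0.01 -0.    7.78]
```

View pics/w2.png

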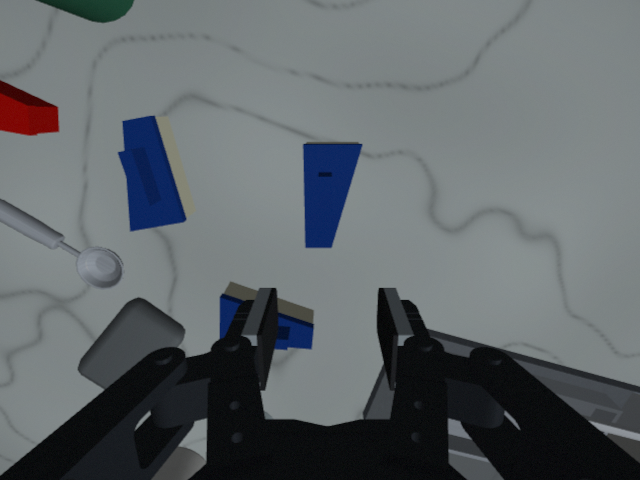

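Wedge B lies right under the tool: lid at (326,195), wide end up in the picture, straight side on the left at x≈304. I'll go down and grasp.

```bash
python3 - <<'E'
from h import *
go([.4297,-.1868,.046],1.935)
E
```

```text
t 10.1 tcp [ 0.4309 -0.185   0.2405] psi 1.9307 q6 -0.91 F [ 0.2 -0.3 -0.1] op 0.043 
 spin -0.04 dp [ 0.07 -0.05  7.78]
```

Emit:
play_rows:
  deltas:
    - {"dp": [0.07, -0.05, 0.9], "spin": -0.04}
    - {"dp": [0, 0, 1], "spin": 0}
    - {"dp": [0, 0, 1], "spin": 0}
    - {"dp": [0, 0, 1], "spin": 0}
    - {"dp": [0, 0, 1], "spin": 0}
    - {"dp": [0, 0, 1], "spin": 0}
    - {"dp": [0, 0, 1], "spin": 0}
    - {"dp": [0, 0, 0.6], "spin": 0}
    - {"dp": [0, 0, 0.28], "spin": 0}
    - {"dp": [0, 0, 0], "spin": 0}

```text
time: 11.1
eef_pos: [0.4288, -0.1868, 0.0449]
tcp_rot: [[-0.934, -0.356, -0.001], [-0.356, 0.934, 0.001], [0.001, 0.001, -1.0]]
wrist_force: [1.1, -0.6, 0.4]
opening: 0.0426
grip_force: 0.0
```

Emit:
play_rows:
  deltas:
    - {"dp": [0, 0, 0], "spin": 0}
    - {"dp": [0, 0, 0], "spin": 0}
    - {"dp": [0, 0, 0], "spin": 0}
    - {"dp": [0, 0, 0], "spin": 0}
    - {"dp": [0, 0, 0], "spin": 0}
    - {"dp": [0, 0, 0], "spin": 0}
    - {"dp": [0, 0, -0.5], "spin": 0}
    - {"dp": [0, 0, -1], "spin": 0}
    - {"dp": [0, 0, -1], "spin": 0}
    - {"dp": [0, 0, -1], "spin": 0}
    - {"dp": [0, 0, -1], "spin": 0}
    - {"dp": [0, 0, -1], "spin": 0}
  claw: 1

```text
time: 12.3
eef_pos: [0.4283, -0.1877, 0.1836]
tcp_rot: [[-0.935, -0.355, -0.002], [-0.355, 0.935, 0.001], [0.001, 0.001, -1.0]]
wrist_force: [0.0, 0.1, -2.7]
opening: 0.0105
grip_force: 60.3
```

```bash
cat >> h.py <<'E'
th=.064; TR=np.array([.6085,.105])
def tray(x,y): return TR+np.array([np.cos(th)*x-np.sin(th)*y,np.sin(th)*x+np.cos(th)*y])
E
python3 - <<'E'
from h import *
p=tray(0,-.088);print(p)
go([*p,.165],1.635)
E
```

```text
[0.61412816 0.01718016]
t 12.3 tcp [ 0.4283 -0.1877  0.1836] psi 1.9333 q6 -0.92 F [ 0.   0.1 -2.7] op 0.0105 
 spin 2.49 dp [-7.94  7.7   0.75]
```

Emit:
play_rows:
  deltas:
    - {"dp": [0, 0, -0.2], "spin": 0.83}
    - {"dp": [0, 0, 0], "spin": 0.83}
    - {"dp": [0, 0, 0], "spin": 0.83}
    - {"dp": [-0.99, 0.96, 0], "spin": 0}
    - {"dp": [-0.99, 0.96, 0], "spin": 0}
    - {"dp": [-0.99, 0.96, 0], "spin": 0}
    - {"dp": [-0.99, 0.96, 0], "spin": 0}
    - {"dp": [-0.99, 0.96, 0], "spin": 0}
    - {"dp": [-0.99, 0.96, 0], "spin": 0}
    - {"dp": [-0.99, 0.96, 0], "spin": 0}
    - {"dp": [-0.99, 0.96, 0], "spin": 0}
    - {"dp": [0, 0, 0], "spin": 0}

```text
time: 13.5
eef_pos: [0.6158, 0.0196, 0.1861]
tcp_rot: [[-0.998, -0.068, -0.002], [-0.068, 0.998, 0.002], [0.002, 0.002, -1.0]]
wrist_force: [-1.4, 0.1, -2.8]
opening: 0.0104
grip_force: 60.4
```

Emit:
play_rows:
  deltas:
    - {"dp": [0, 0, 0], "spin": 0}
    - {"dp": [0, 0, 0], "spin": 0}

```text
time: 13.7
eef_pos: [0.6136, 0.0157, 0.1876]
tcp_rot: [[-0.998, -0.063, -0.002], [-0.063, 0.998, -0.001], [0.002, -0.0, -1.0]]
wrist_force: [-0.9, 0.1, -2.7]
opening: 0.0105
grip_force: 60.4
```

```bash
python3 - <<'E'
from h import *
im,T=snap('wrist','pics/w3.png')
go([*tray(0,-.088),.065],1.635)
E
```

```text
t 13.8 tcp [0.6137 0.0155 0.1879] psi 1.6337 q6 -0.15 F [-1.2 -0.2 -2.9] op 0.0099 
 spin -0.01 dp [-0.02  0.06  4.92]
```

View pics/w3.png

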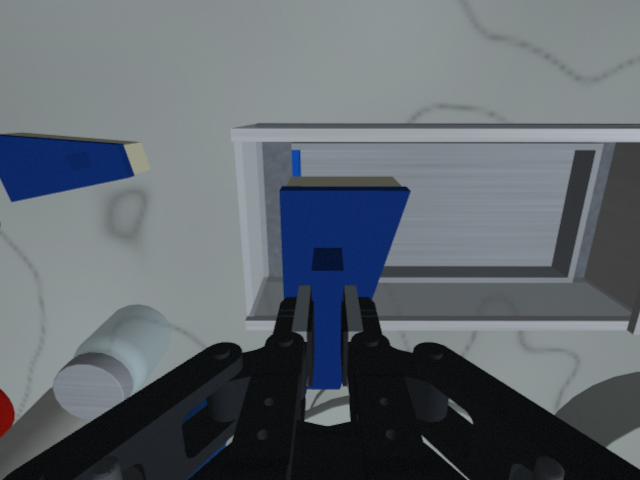

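The box hangs straight: its lid wide edge runs from (282,188) to (408,188). Blue wall at x≈292–300, far tray wall edge y≈266, right end x≈575. I'll measure the offsets.

```bash
python3 - <<'E'
from h import *
s=robot.observe();T=(s['eef_pos'],s['tcp_rot'])
im=cv2.imread('pics/w3.png')
def loc(P):
    d=P[:,:2]-TR;return np.c_[np.cos(th)*d[:,0]+np.sin(th)*d[:,1],-np.sin(th)*d[:,0]+np.cos(th)*d[:,1]].round(4)
print('lid wide',loc(rays('wrist',[[281,188],[408,188]],T[0][2]-.005,T)),'tcp',loc(np.array([T[0]])))
m=blue(im)[150:176,286:306];print((m>0).astype(int)[5], (m>0).astype(int)[20])
g=cv2.cvtColor(im,7)
print('col450',g[255:290,450]); print('row200',g[200,560:615]); print('row250',g[250,560:600])
print('far',loc(rays('wrist',[[450,266],[450,279],[380,266]],.044,T)))
E
```

```text
lid wide [[-0.0507 -0.1082]
 [-0.0507 -0.0568]] tcp [[-0.0005 -0.0896]]
[0 0 0 0 0 0 1 1 1 1 1 1 1 1 0 0 0 0 0 0] [0 0 0 0 0 0 1 1 1 1 1 1 1 1 0 0 0 0 0 0]
col450 [137 137 138 136 135 135 137 137 135 136 126  87  65  65  63  64  64  64
  64  63  66  70 100 135 135 136 136 126  97  95  95  94  95  95  95]
row200 [142 142 142 143 117  65  53  55  54  52  53  52  53  51  52  52  54  52
  52  53  51  54  54  52  94 132 140 140 141 141 134 115  99  98  99  98
  98  99  97  98  98  93  78  67  65  63  63  64  65  64  65  65  64  65
  64]
row250 [ 56  53  53  54  52  54  53  54  55  53  55  53  54  91 131 137 138 137
 138 122  98  93  92  91  91  92  95  96  99  94  81  67  67  67  67  67
  66  66  67  65]
far [[ 0.0438  0.0137]
 [ 0.0558  0.0149]
 [ 0.0438 -0.0452]]
```

```bash
python3 - <<'E'
from h import *
s=robot.observe();T=(s['eef_pos'],s['tcp_rot'])
def loc(P):
    d=P[:,:2]-TR;return np.c_[np.cos(th)*d[:,0]+np.sin(th)*d[:,1],-np.sin(th)*d[:,0]+np.cos(th)*d[:,1]].round(4)
print('right inner/outer',loc(rays('wrist',[[573,250],[579.5,250],[584,200],[590.5,200]],.044,T)))
print('right floor',loc(rays('wrist',[[564.5,200]],.02,T)))
print('blue outer',loc(rays('wrist',[[291.5,155],[291.5,170]],.044,T)),'blue floor',loc(rays('wrist',[[300,155],[300,170]],.02,T)))
E
```

```text
right inner/outer [[ 0.0295  0.1141]
 [ 0.0295  0.1195]
 [-0.013   0.1141]
 [-0.013   0.1193]]
right floor [[-0.0073  0.1144]]
blue outer [[-0.0482 -0.1168]
 [-0.0368 -0.1172]] blue floor [[-0.0455 -0.1121]
 [-0.0331 -0.1124]]
```

```bash
sed -i 's/TR=np.array(\[.6085,.105\])/TR=np.array([.6091,.106])/' h.py; python3 - <<'E'
from h import *
go([*tray(0,-.090),.068],1.635)
E
```

```text
t 13.8 tcp [0.6137 0.0155 0.1879] psi 1.6337 q6 -0.15 F [-1.2 -0.2 -2.9] op 0.0099 
 spin -0.01 dp [-0.05  0.02  4.8 ]
```

Emit:
play_rows:
  deltas:
    - {"dp": [-0.05, 0.02, 0.5], "spin": 0}
    - {"dp": [0, 0, 0.6], "spin": 0}
    - {"dp": [0, 0, 0.6], "spin": 0}
    - {"dp": [0, 0, 0.6], "spin": 0}
    - {"dp": [0, 0, 0.6], "spin": 0}
    - {"dp": [0, 0, 0.6], "spin": 0}
    - {"dp": [0, 0, 0.6], "spin": 0}
    - {"dp": [0, 0, 0.4], "spin": 0}
    - {"dp": [0, 0, 0.3], "spin": 0}
    - {"dp": [0, 0, 0], "spin": 0}
    - {"dp": [0, 0, 0], "spin": 0}

```text
time: 14.85
eef_pos: [0.6162, 0.0169, 0.0684]
tcp_rot: [[-0.998, -0.064, 0.001], [-0.064, 0.998, -0.0], [-0.001, -0.0, -1.0]]
wrist_force: [-0.2, 0.5, -1.9]
opening: 0.01
grip_force: 64.3
```

Emit:
play_rows:
  deltas:
    - {"dp": [0, -0.05, 0], "spin": 0}
    - {"dp": [0, -0.05, 0], "spin": 0}
    - {"dp": [0, 0, 0], "spin": 0}
    - {"dp": [0, 0, 0], "spin": 0}

```text
time: 15.25
eef_pos: [0.6159, 0.0144, 0.0682]
tcp_rot: [[-0.998, -0.064, 0.0], [-0.064, 0.998, -0.0], [-0.0, -0.0, -1.0]]
wrist_force: [-0.2, 0.4, -2.5]
opening: 0.0104
grip_force: 64.3
```

```bash
python3 - <<'E'
from h import *
go([*tray(0,-.093),.065],1.635)
E
```

```text
t 15.2 tcp [0.6159 0.0144 0.0682] psi 1.6346 q6 -0.15 F [-0.2  0.4 -2.5] op 0.0104 
 spin -0.0 dp [ 0.04 -0.05  0.13]
```

Emit:
play_rows:
  deltas:
    - {"dp": [0.04, 0, 0.08], "spin": 0}
    - {"dp": [0, -0.04, 0], "spin": 0}
    - {"dp": [0, -0.04, 0], "spin": 0}
    - {"dp": [0, 0, 0], "spin": 0}

```text
time: 15.65
eef_pos: [0.6156, 0.0135, 0.067]
tcp_rot: [[-0.998, -0.065, 0.002], [-0.065, 0.998, 0.002], [-0.002, 0.002, -1.0]]
wrist_force: [0.3, 4.7, 2.4]
opening: 0.0102
grip_force: 65.1
```

Emit:
play_rows:
  deltas:
    - {"dp": [0, -0.04, 0], "spin": 0}
    - {"dp": [0, -0.04, 0], "spin": 0}
    - {"dp": [0, 0, 0.04], "spin": 0}
    - {"dp": [0, 0, 0], "spin": 0}

```text
time: 16.05
eef_pos: [0.6156, 0.0133, 0.067]
tcp_rot: [[-0.998, -0.066, 0.002], [-0.066, 0.998, 0.006], [-0.002, 0.005, -1.0]]
wrist_force: [-1.7, 7.5, 7.5]
opening: 0.0106
grip_force: 65.7
```

Box 1 is against the blue wall and on the floor. I'll release with a small opening and rise.

Emit:
play_rows:
  deltas:
    - {"dp": [0, 0, 0], "spin": 0}
    - {"dp": [0, 0, 0], "spin": 0}
    - {"dp": [0, 0, 0], "spin": 0}
    - {"dp": [0, 0, -0.4], "spin": 0}
    - {"dp": [0, 0, -0.8], "spin": 0}
    - {"dp": [0, 0, -1], "spin": 0}
    - {"dp": [0, 0, -1], "spin": 0}
    - {"dp": [0, 0, -1], "spin": 0}
    - {"dp": [0, 0, -1], "spin": 0}
    - {"dp": [0, 0, -1], "spin": 0}
    - {"dp": [0, 0, 0], "spin": 0}
    - {"dp": [0, 0, 0], "spin": 0}
  claw: 0.4

```text
time: 17.25
eef_pos: [0.6157, 0.0101, 0.221]
tcp_rot: [[-0.998, -0.064, 0.002], [-0.064, 0.998, -0.001], [-0.002, -0.001, -1.0]]
wrist_force: [0.1, -0.1, 0.1]
opening: 0.0256
grip_force: 0.0
```

```bash
python3 - <<'E'
from h import *
im,T=snap('wrist','pics/w4.png')
snap('top','pics/top2.png')
go([.468,-.348,.24],-2.55+1.5*np.pi)
E
```

```text
t 17.4 tcp [0.6145 0.0103 0.2186] psi 1.6345 q6 -0.16 F [-0.  -0.2 -0.3] op 0.0256 
 spin -4.4 dp [12.86 -8.63 -0.85]
```

View pics/w4.png

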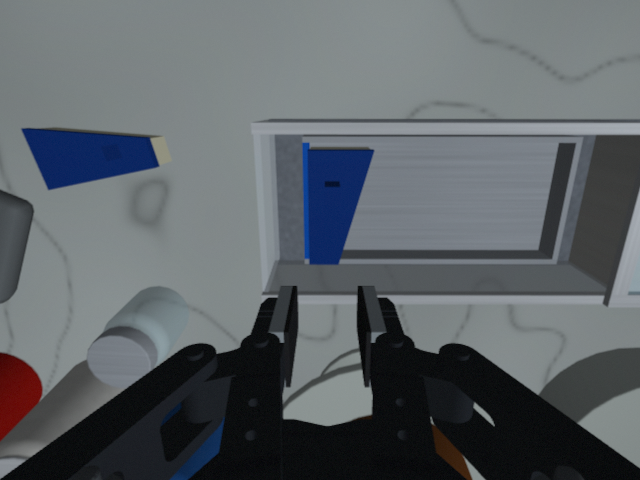

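Box 1 lies flat in the tray, flush along the blue wall: lid at (307–372, 150–263). On to wedge C.

Emit:
play_rows:
  deltas:
    - {"dp": [0, 0, -0.8], "spin": -0.88}
    - {"dp": [0, 0, 0], "spin": -0.88}
    - {"dp": [0, 0, 0], "spin": -0.88}
    - {"dp": [0, 0, 0], "spin": -0.88}
    - {"dp": [0, 0, 0], "spin": -0.88}
    - {"dp": [0.92, -0.62, 0], "spin": 0}
    - {"dp": [0.92, -0.62, 0], "spin": 0}
    - {"dp": [0.92, -0.62, 0], "spin": 0}
    - {"dp": [0.92, -0.62, 0], "spin": 0}
    - {"dp": [0.92, -0.62, 0], "spin": 0}
    - {"dp": [0.92, -0.62, 0], "spin": 0}
    - {"dp": [0.92, -0.62, 0], "spin": 0}
  claw: 0

```text
time: 18.55
eef_pos: [0.5406, -0.1701, 0.2379]
tcp_rot: [[-0.83, -0.558, -0.003], [-0.558, 0.83, 0.001], [0.002, 0.003, -1.0]]
wrist_force: [-0.9, -0.4, 0.5]
opening: 0.0428
grip_force: 0.0
```

Emit:
play_rows:
  deltas:
    - {"dp": [0.92, -0.62, 0], "spin": 0}
    - {"dp": [0.92, -0.62, 0], "spin": 0}
    - {"dp": [0.92, -0.62, 0], "spin": 0}
    - {"dp": [0.92, -0.62, 0], "spin": 0}
    - {"dp": [0.92, -0.62, 0], "spin": 0}
    - {"dp": [0.92, -0.62, 0], "spin": 0}
    - {"dp": [0.92, -0.62, 0], "spin": 0}
    - {"dp": [0, 0, 0], "spin": 0}
    - {"dp": [0, 0, 0], "spin": 0}
    - {"dp": [0, 0, 0], "spin": 0}

```text
time: 19.55
eef_pos: [0.4689, -0.3483, 0.2391]
tcp_rot: [[-0.829, -0.559, -0.001], [-0.559, 0.829, 0.002], [0.0, 0.002, -1.0]]
wrist_force: [0.0, 0.8, 0.1]
opening: 0.0425
grip_force: 0.0
```

```bash
python3 - <<'E'
from h import *
im,T=snap('wrist','pics/w5.png')
boxes('wrist',im,T,800)
go([.468,-.348,.046],-2.55+1.5*np.pi)
E
```

```text
px [356. 351.] origin [ 0.5918 -0.2271] th 0.222 sides [31. 37. 45. 52.] res mm [[-27.7, -2.8], [-29.4, 1.8], [36.8, -3.7], [20.3, 4.7]]
px [326. 195.] origin [ 0.468  -0.3501] th -2.595 sides [ 24. 102.  51.  98.] res mm [[1.0, -0.4], [0.4, 1.1], [-1.3, 0.9], [-0.1, -1.6]]
t 19.6 tcp [ 0.4692 -0.3482  0.2394] psi 2.164 q6 -1.35 F [ 0.4 -0.1 -0.1] op 0.0426 
 spin 0.01 dp [0.03 0.03 7.74]
```

View pics/w5.png

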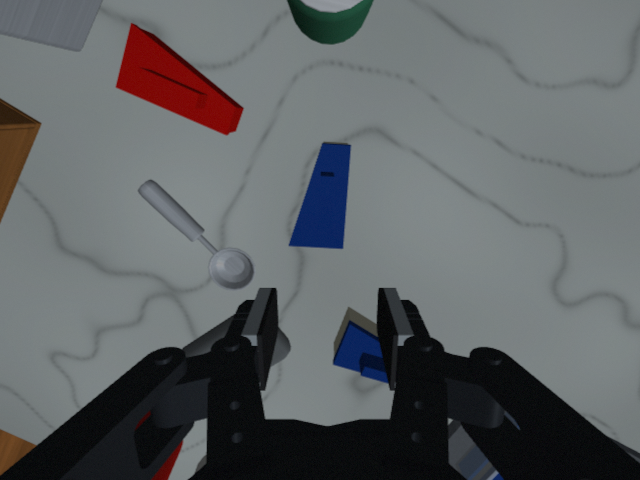

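Wedge C is under the tool: lid at (326,195), narrow end up. The red look-alike (180,80), the spoon and the grey case are clear of it.

```bash
python3 - <<'E'
from h import *
go([.468,-.3497,.046],-2.595+1.5*np.pi)
E
```

```text
t 19.6 tcp [ 0.4692 -0.3482  0.2394] psi 2.164 q6 -1.35 F [ 0.4 -0.1 -0.1] op 0.0426 
 spin 0.39 dp [ 0.07 -0.03  7.74]
```

Emit:
play_rows:
  deltas:
    - {"dp": [0, 0, 0.9], "spin": 0.39}
    - {"dp": [0.07, -0.03, 1], "spin": 0}
    - {"dp": [0, 0, 1], "spin": 0}
    - {"dp": [0, 0, 1], "spin": 0}
    - {"dp": [0, 0, 1], "spin": 0}
    - {"dp": [0, 0, 1], "spin": 0}
    - {"dp": [0, 0, 1], "spin": 0}
    - {"dp": [0, 0, 0.6], "spin": 0}
    - {"dp": [0, 0, 0.24], "spin": 0}
    - {"dp": [0, 0, 0], "spin": 0}
    - {"dp": [0, 0, 0], "spin": 0}

```text
time: 20.7
eef_pos: [0.4687, -0.3514, 0.0479]
tcp_rot: [[-0.855, -0.519, 0.002], [-0.519, 0.855, -0.001], [-0.001, -0.002, -1.0]]
wrist_force: [-0.1, -1.0, -0.3]
opening: 0.0429
grip_force: 0.0
```

Emit:
play_rows:
  deltas:
    - {"dp": [0, 0, 0], "spin": 0}
    - {"dp": [0, 0, 0], "spin": 0}
    - {"dp": [0, 0, 0], "spin": 0}
    - {"dp": [0, 0, 0], "spin": 0}
    - {"dp": [0, 0, 0], "spin": 0}
    - {"dp": [0, 0, 0], "spin": 0}
    - {"dp": [0, 0, -0.5], "spin": 0}
    - {"dp": [0, 0, -1], "spin": 0}
    - {"dp": [0, 0, -1], "spin": 0}
    - {"dp": [0, 0, -1], "spin": 0}
    - {"dp": [0, 0, -1], "spin": 0}
    - {"dp": [0, 0, -1], "spin": 0}
  claw: 1

```text
time: 21.9
eef_pos: [0.4671, -0.3504, 0.1844]
tcp_rot: [[-0.855, -0.518, -0.002], [-0.518, 0.855, 0.001], [0.001, 0.002, -1.0]]
wrist_force: [-0.4, -1.8, -1.2]
opening: 0.0105
grip_force: 61.2
```

```bash
python3 - <<'E'
from h import *
go([*tray(0,-.043),.19],1.635)
E
```

```text
t 21.9 tcp [ 0.4671 -0.3504  0.1844] psi 2.1158 q6 -1.3 F [-0.4 -1.8 -1.2] op 0.0105 
 spin 4.01 dp [-6.84 16.13 -0.22]
```

Emit:
play_rows:
  deltas:
    - {"dp": [0, 0, -0.25], "spin": 0.8}
    - {"dp": [0, 0, 0], "spin": 0.8}
    - {"dp": [0, 0, 0], "spin": 0.8}
    - {"dp": [0, 0, 0], "spin": 0.8}
    - {"dp": [0, 0, 0], "spin": 0.81}
    - {"dp": [-0.4, 0.95, 0], "spin": 0}
    - {"dp": [-0.4, 0.95, 0], "spin": 0}
    - {"dp": [-0.4, 0.95, 0], "spin": 0}
    - {"dp": [-0.4, 0.95, 0], "spin": 0}
    - {"dp": [-0.4, 0.95, 0], "spin": 0}
    - {"dp": [-0.4, 0.95, 0], "spin": 0}
    - {"dp": [-0.4, 0.95, 0], "spin": 0}

```text
time: 23.1
eef_pos: [0.5266, -0.1792, 0.1897]
tcp_rot: [[-0.998, -0.064, -0.002], [-0.064, 0.998, 0.001], [0.002, 0.001, -1.0]]
wrist_force: [0.2, 0.4, -1.9]
opening: 0.0107
grip_force: 61.2
```

Emit:
play_rows:
  deltas:
    - {"dp": [-0.4, 0.95, 0], "spin": 0}
    - {"dp": [-0.4, 0.95, 0], "spin": 0}
    - {"dp": [-0.4, 0.95, 0], "spin": 0}
    - {"dp": [-0.4, 0.95, 0], "spin": 0}
    - {"dp": [-0.4, 0.95, 0], "spin": 0}
    - {"dp": [-0.4, 0.95, 0], "spin": 0}
    - {"dp": [-0.4, 0.95, 0], "spin": 0}
    - {"dp": [-0.4, 0.95, 0], "spin": 0}
    - {"dp": [-0.4, 0.95, 0], "spin": 0}
    - {"dp": [-0.4, 0.95, 0], "spin": 0}
    - {"dp": [0, 0, 0], "spin": 0}
    - {"dp": [0, 0, 0], "spin": 0}

```text
time: 24.3
eef_pos: [0.6111, 0.0631, 0.1896]
tcp_rot: [[-0.998, -0.065, -0.002], [-0.065, 0.998, -0.001], [0.002, -0.001, -1.0]]
wrist_force: [-0.5, -0.1, -1.7]
opening: 0.0104
grip_force: 61.3
```

```bash
python3 - <<'E'
from h import *
im,T=snap('wrist','pics/w6.png')
go([*tray(0,-.043),.070],1.635)
E
```

```text
t 24.4 tcp [0.6111 0.0625 0.1897] psi 1.6348 q6 -0.07 F [ 0.3 -0.7 -1.3] op 0.0106 
 spin -0.0 dp [-0.03  0.02  4.79]
```

View pics/w6.png

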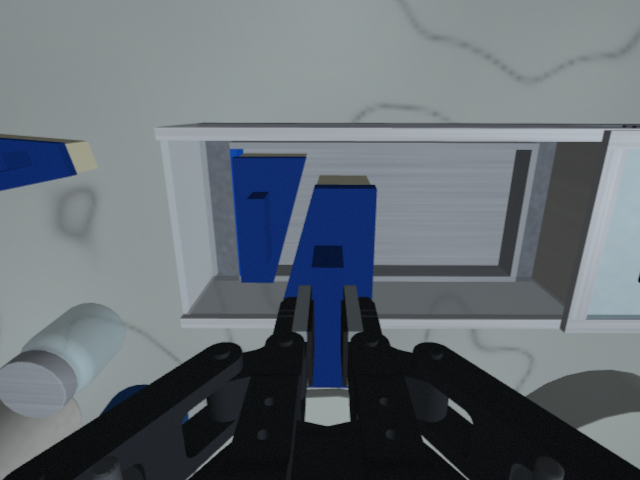

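Box 2 hangs aligned, its narrow edge from (316,186) to (376,186). Box 1 sits flush at (232–305, 155–282). Lowering with a 10 mm gap, then pushing it toward box 1.

Emit:
play_rows:
  deltas:
    - {"dp": [-0.05, 0.02, 0.5], "spin": 0}
    - {"dp": [0, 0, 0.6], "spin": 0}
    - {"dp": [0, 0, 0.6], "spin": 0}
    - {"dp": [0, 0, 0.6], "spin": 0}
    - {"dp": [0, 0, 0.6], "spin": 0}
    - {"dp": [0, 0, 0.6], "spin": 0}
    - {"dp": [0, 0, 0.6], "spin": 0}
    - {"dp": [0, 0, 0.4], "spin": 0}
    - {"dp": [0, 0, 0.28], "spin": 0}
    - {"dp": [0, 0, 0], "spin": 0}
    - {"dp": [0, 0, 0], "spin": 0}

```text
time: 25.45
eef_pos: [0.6133, 0.0635, 0.0713]
tcp_rot: [[-0.998, -0.064, 0.001], [-0.064, 0.998, 0.0], [-0.001, -0.0, -1.0]]
wrist_force: [-0.4, 0.4, -1.6]
opening: 0.0104
grip_force: 61.2
```

Emit:
play_rows:
  deltas:
    - {"dp": [0, -0.1, 0], "spin": 0}
    - {"dp": [0, -0.1, 0], "spin": 0}
    - {"dp": [0, -0.1, 0], "spin": 0}
    - {"dp": [0, 0, 0], "spin": 0}
    - {"dp": [0, 0, 0], "spin": 0}

```text
time: 25.95
eef_pos: [0.6135, 0.0559, 0.071]
tcp_rot: [[-0.998, -0.064, 0.0], [-0.064, 0.998, 0.0], [-0.0, 0.0, -1.0]]
wrist_force: [0.1, -0.5, -1.6]
opening: 0.01
grip_force: 61.3
```

```bash
python3 - <<'E'
from h import *
go([*tray(0,-.053),.067],1.635)
E
```

```text
t 25.9 tcp [0.6135 0.0559 0.071 ] psi 1.6345 q6 -0.08 F [ 0.1 -0.5 -1.6] op 0.01 
 spin -0.0 dp [ 0.05 -0.11  0.16]
```

Emit:
play_rows:
  deltas:
    - {"dp": [0.03, -0.02, 0.1], "spin": 0}
    - {"dp": [0, -0.04, 0.04], "spin": 0}
    - {"dp": [0, -0.04, 0], "spin": 0}
    - {"dp": [0, 0, 0], "spin": 0}
    - {"dp": [0, 0, 0], "spin": 0}

```text
time: 26.45
eef_pos: [0.6132, 0.054, 0.0681]
tcp_rot: [[-0.998, -0.064, 0.001], [-0.064, 0.998, 0.001], [-0.001, 0.001, -1.0]]
wrist_force: [-0.6, 3.4, 4.0]
opening: 0.0105
grip_force: 61.9
```

Emit:
play_rows:
  deltas:
    - {"dp": [0, -0.04, 0], "spin": 0}
    - {"dp": [0, -0.02, 0], "spin": 0}
    - {"dp": [0, 0, 0], "spin": 0}
    - {"dp": [0, 0, 0], "spin": 0}

```text
time: 26.85
eef_pos: [0.6133, 0.0533, 0.0681]
tcp_rot: [[-0.998, -0.065, 0.001], [-0.065, 0.998, 0.003], [-0.001, 0.003, -1.0]]
wrist_force: [-1.4, 4.9, 5.3]
opening: 0.0101
grip_force: 62.2
```

```bash
python3 - <<'E'
from h import *
go([*tray(0,-.053),.067],1.635)
E
```

```text
t 26.9 tcp [0.6133 0.0533 0.0681] psi 1.6356 q6 -0.09 F [-1.4  4.9  5.3] op 0.0101 
 spin 0.01 dp [ 0.03 -0.    0.04]
```

Snug. Release, rise, and go to wedge A.

Emit:
play_rows:
  deltas:
    - {"dp": [0, 0, 0], "spin": 0}
    - {"dp": [0, 0, 0], "spin": 0}
    - {"dp": [0, 0, 0], "spin": 0}
    - {"dp": [0, 0, -0.4], "spin": 0}
    - {"dp": [0, 0, -0.8], "spin": 0}
    - {"dp": [0, 0, -1], "spin": 0}
    - {"dp": [0, 0, -1], "spin": 0}
    - {"dp": [0, 0, -1], "spin": 0}
    - {"dp": [0, 0, -1], "spin": 0}
    - {"dp": [0, 0, -1], "spin": 0}
    - {"dp": [0, 0, -1], "spin": 0}
    - {"dp": [0, 0, 0], "spin": 0}
  claw: 0.4

```text
time: 28.05
eef_pos: [0.6149, 0.0516, 0.253]
tcp_rot: [[-0.998, -0.064, 0.009], [-0.064, 0.998, -0.001], [-0.009, -0.001, -1.0]]
wrist_force: [0.9, 0.3, 0.6]
opening: 0.0254
grip_force: 0.0
```

Emit:
play_rows:
  deltas:
    - {"dp": [0, 0, 0], "spin": -1}
    - {"dp": [0, 0, 0], "spin": -1}
    - {"dp": [0, 0, 0], "spin": -1}
    - {"dp": [0, 0, 0], "spin": -1}
    - {"dp": [0, 0, 0], "spin": -1}
    - {"dp": [0, 0, 0], "spin": -1}
    - {"dp": [0, 0, 0], "spin": -1}
    - {"dp": [0, 0, 0], "spin": -1}
    - {"dp": [0, 0, 0], "spin": -1}
    - {"dp": [0, 0, 0], "spin": -1}
    - {"dp": [0, 0, 0], "spin": -1}
    - {"dp": [0, 0, 0], "spin": -1}
  claw: 0

```text
time: 29.25
eef_pos: [0.6126, 0.0517, 0.2463]
tcp_rot: [[-0.062, -0.998, -0.001], [-0.998, 0.062, -0.0], [0.001, 0.001, -1.0]]
wrist_force: [0.2, 0.1, -1.1]
opening: 0.0427
grip_force: 0.0
```

Emit:
play_rows:
  deltas:
    - {"dp": [0, 0, 0], "spin": -0.95}
    - {"dp": [0, 0, 0], "spin": -0.95}
    - {"dp": [0, 0, 0], "spin": -0.95}
    - {"dp": [0, 0, 0], "spin": 0}

```text
time: 29.65
eef_pos: [0.6126, 0.0517, 0.2464]
tcp_rot: [[0.271, -0.962, -0.001], [-0.962, -0.271, -0.0], [-0.0, 0.001, -1.0]]
wrist_force: [-0.3, -0.9, 0.1]
opening: 0.0426
grip_force: 0.0
```

```bash
python3 - <<'E'
from h import *
go([.5861,-.194,.24],1.85+np.pi/2)
im,T=snap('top','pics/top3.png');boxes('top',im)
E
```

```text
t 29.6 tcp [0.6126 0.0517 0.2464] psi -2.8668 q6 -1.87 F [-0.3 -0.9  0.1] op 0.0426 
 spin -0.04 dp [9.16 3.73 0.26]
px [369. 224.] origin [ 0.5856 -0.1956] th 1.819 sides [19. 90. 42. 90.] res mm [[-3.3, -6.1], [4.2, -5.6], [5.0, 8.2], [-5.9, 3.5]]
px [294. 213.] origin [0.618  0.0236] th 0.12 sides [56. 90. 70. 93.] res mm [[-4.5, -13.7], [-5.1, 16.3], [7.6, 6.9], [2.0, -9.4]]
```

Emit:
play_rows:
  deltas:
    - {"dp": [0.92, 0.37, 0], "spin": 0}
    - {"dp": [0.92, 0.37, 0], "spin": 0}
    - {"dp": [0.92, 0.37, 0], "spin": 0}
    - {"dp": [0.92, 0.37, 0], "spin": 0}
    - {"dp": [0.92, 0.37, 0], "spin": 0}
    - {"dp": [0.92, 0.37, 0], "spin": 0}
    - {"dp": [0.92, 0.37, 0], "spin": 0}
    - {"dp": [0.92, 0.37, 0], "spin": 0}
    - {"dp": [0.92, 0.37, 0], "spin": 0}
    - {"dp": [0.88, 0.37, 0.2], "spin": 0}
    - {"dp": [0, 0, 0], "spin": 0}
    - {"dp": [0, 0, 0], "spin": 0}

```text
time: 30.9
eef_pos: [0.5857, -0.1937, 0.2417]
tcp_rot: [[0.269, -0.963, -0.001], [-0.963, -0.269, 0.001], [-0.001, 0.001, -1.0]]
wrist_force: [0.6, 0.8, -0.7]
opening: 0.043
grip_force: 0.0
```

```bash
python3 - <<'E'
from h import *
im,T=snap('wrist','pics/w7.png')
boxes('wrist',im,T,800)
go([.5861,-.194,.046],1.85+np.pi/2)
E
```

```text
px [278. 393.] origin [0.5772 0.0422] th 1.782 sides [24. 69. 28. 70.] res mm [[-0.5, -17.5], [1.3, -14.0], [11.9, 20.3], [-12.8, 11.2]]
px [326. 193.] origin [ 0.5873 -0.1964] th 1.84 sides [ 25. 101.  52.  99.] res mm [[-0.5, -0.5], [1.0, -1.3], [0.9, 1.1], [-1.3, 0.7]]
t 30.9 tcp [ 0.586  -0.1931  0.2421] psi -2.8677 q6 -2.27 F [ 0.  -0.1 -0.1] op 0.0428 
 spin -0.04 dp [0.04 0.01 7.84]
```

View pics/w7.png

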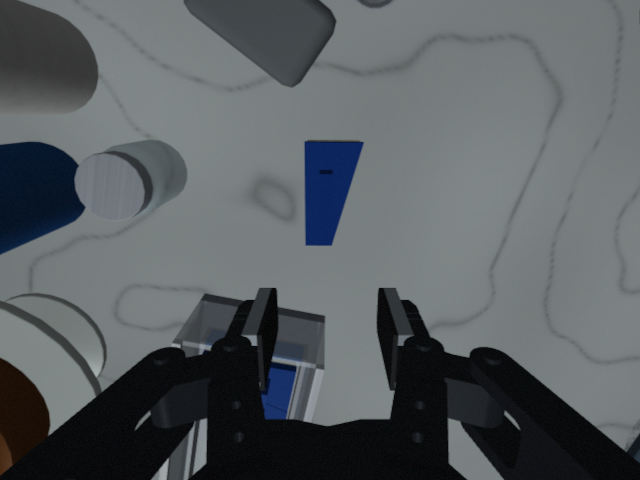

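Wedge A is under the tool: lid at (326,193), wide end up, straight side on the left. The jar and grey case are clear. Grasp.

```bash
python3 - <<'E'
from h import *
go([.5871,-.1961,.047],1.841+np.pi/2)
E
```

```text
t 30.9 tcp [ 0.586  -0.1931  0.2421] psi -2.8677 q6 -2.27 F [ 0.  -0.1 -0.1] op 0.0428 
 spin 0.03 dp [ 0.13 -0.01  7.8 ]
```

Emit:
play_rows:
  deltas:
    - {"dp": [0.12, 0, 0.9], "spin": 0.03}
    - {"dp": [0, 0, 1], "spin": 0}
    - {"dp": [0, 0, 1], "spin": 0}
    - {"dp": [0, 0, 1], "spin": 0}
    - {"dp": [0, 0, 1], "spin": 0}
    - {"dp": [0, 0, 1], "spin": 0}
    - {"dp": [0, 0, 1], "spin": 0}
    - {"dp": [0, 0, 0.6], "spin": 0}
    - {"dp": [0, 0, 0.3], "spin": 0}
    - {"dp": [0, 0, 0], "spin": 0}
    - {"dp": [0, 0, 0], "spin": 0}

```text
time: 32.05
eef_pos: [0.5878, -0.1966, 0.0486]
tcp_rot: [[0.268, -0.963, 0.002], [-0.963, -0.268, -0.001], [0.001, -0.002, -1.0]]
wrist_force: [-0.5, -0.6, -0.7]
opening: 0.0423
grip_force: 0.0
```

Emit:
play_rows:
  deltas:
    - {"dp": [0, 0, 0], "spin": 0}
    - {"dp": [0, 0, 0], "spin": 0}
    - {"dp": [0, 0, 0], "spin": 0}
    - {"dp": [0, 0, 0], "spin": 0}
    - {"dp": [0, 0, 0], "spin": 0}
    - {"dp": [0, 0, 0], "spin": 0}
    - {"dp": [0, 0, -0.5], "spin": 0}
    - {"dp": [0, 0, -1], "spin": 0}
    - {"dp": [0, 0, -1], "spin": 0}
    - {"dp": [0, 0, -1], "spin": 0}
    - {"dp": [0, 0, -1], "spin": 0}
    - {"dp": [0, 0, -1], "spin": 0}
  claw: 1

```text
time: 33.25
eef_pos: [0.586, -0.196, 0.1849]
tcp_rot: [[0.268, -0.963, -0.003], [-0.963, -0.268, 0.001], [-0.002, 0.002, -1.0]]
wrist_force: [0.9, 0.3, -2.5]
opening: 0.0105
grip_force: 62.2
```

```bash
python3 - <<'E'
from h import *
go([*tray(0,-.005),.192],1.635)
E
```

```text
t 33.2 tcp [ 0.586  -0.196   0.1849] psi -2.87 q6 -2.27 F [ 0.9  0.3 -2.5] op 0.0105 
 spin 14.82 dp [-1.7  11.8  -0.28]
```

Emit:
play_rows:
  deltas:
    - {"dp": [0, 0, -0.3], "spin": 1}
    - {"dp": [0, 0, 0], "spin": 1}
    - {"dp": [0, 0, 0], "spin": 1}
    - {"dp": [0, 0, 0], "spin": 1}
    - {"dp": [0, 0, 0], "spin": 1}
    - {"dp": [0, 0, 0], "spin": 1}
    - {"dp": [0, 0, 0], "spin": 1}
    - {"dp": [0, 0, 0], "spin": 1}
    - {"dp": [0, 0, 0], "spin": 1}
    - {"dp": [0, 0, 0], "spin": 1}
    - {"dp": [0, 0, 0], "spin": 1}
    - {"dp": [0, 0, 0], "spin": 1}

```text
time: 34.45
eef_pos: [0.5861, -0.1961, 0.1913]
tcp_rot: [[-0.922, -0.387, -0.003], [-0.387, 0.922, 0.001], [0.002, 0.002, -1.0]]
wrist_force: [-0.2, 0.0, -2.1]
opening: 0.0103
grip_force: 62.2
```

Emit:
play_rows:
  deltas:
    - {"dp": [0, 0, 0], "spin": 1}
    - {"dp": [0, 0, 0], "spin": 1}
    - {"dp": [0, 0, 0], "spin": 0.82}
    - {"dp": [0, 0, 0], "spin": 0}

```text
time: 34.85
eef_pos: [0.5862, -0.1961, 0.1914]
tcp_rot: [[-0.998, -0.064, -0.002], [-0.064, 0.998, 0.001], [0.002, 0.001, -1.0]]
wrist_force: [-0.0, 0.4, -2.4]
opening: 0.0099
grip_force: 62.2
```

Emit:
play_rows:
  deltas:
    - {"dp": [-0.14, 0.98, 0], "spin": 0}
    - {"dp": [-0.14, 0.98, 0], "spin": 0}
    - {"dp": [-0.14, 0.98, 0], "spin": 0}
    - {"dp": [-0.14, 0.98, 0], "spin": 0}
    - {"dp": [-0.14, 0.98, 0], "spin": 0}
    - {"dp": [-0.14, 0.98, 0], "spin": 0}
    - {"dp": [-0.14, 0.98, 0], "spin": 0}
    - {"dp": [-0.14, 0.98, 0], "spin": 0}
    - {"dp": [-0.14, 0.98, 0], "spin": 0}
    - {"dp": [-0.14, 0.98, 0], "spin": 0}
    - {"dp": [-0.14, 0.98, 0], "spin": 0}
    - {"dp": [-0.14, 0.98, 0], "spin": 0}

```text
time: 36.05
eef_pos: [0.6095, 0.1006, 0.1918]
tcp_rot: [[-0.998, -0.066, -0.002], [-0.066, 0.998, -0.0], [0.002, -0.0, -1.0]]
wrist_force: [-0.2, -1.0, -1.9]
opening: 0.0103
grip_force: 62.2
```

Emit:
play_rows:
  deltas:
    - {"dp": [0, 0, 0], "spin": 0}
    - {"dp": [0, 0, 0], "spin": 0}

```text
time: 36.25
eef_pos: [0.6096, 0.0999, 0.1918]
tcp_rot: [[-0.998, -0.067, -0.001], [-0.067, 0.998, -0.001], [0.001, -0.001, -1.0]]
wrist_force: [-0.9, -0.1, -1.0]
opening: 0.0101
grip_force: 62.2
```

```bash
python3 - <<'E'
from h import *
im,T=snap('wrist','pics/w8.png')
go([*tray(0,-.005),.071],1.635)
g=im[:,:,0].astype(int)
print('col326 blue-ch', g[176:200,350].tolist(), g[176:200,300].tolist())
E
```

```text
t 36.3 tcp [0.6097 0.0992 0.1919] psi 1.636 q6 -0.01 F [-0.5 -0.1 -1.4] op 0.01 
 spin 0.01 dp [0.01 0.07 4.84]
col326 blue-ch [95, 81, 81, 82, 81, 82, 81, 83, 81, 75, 57, 57, 55, 81, 120, 119, 120, 119, 118, 118, 119, 119, 119, 119] [96, 81, 82, 82, 80, 80, 80, 81, 80, 70, 56, 56, 55, 79, 118, 119, 118, 118, 118, 117, 118, 119, 118, 118]
```

View pics/w8.png

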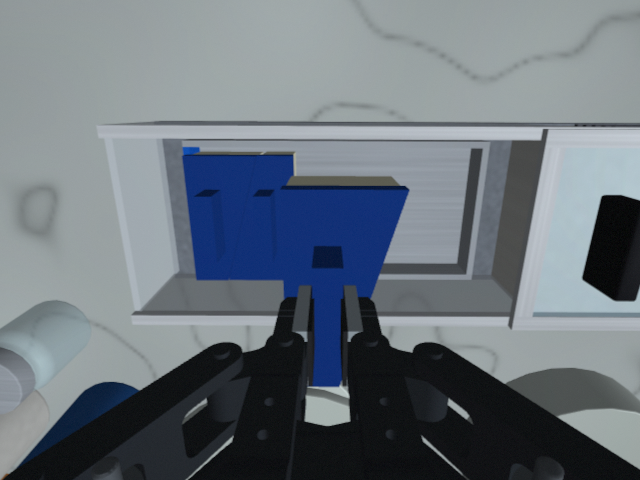

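Boxes 1 and 2 form a tight rectangle at (185–295, 153–280), and box 3 hangs aligned. Lower, then push.

Emit:
play_rows:
  deltas:
    - {"dp": [-0.02, 0.07, 0.5], "spin": 0.01}
    - {"dp": [0, 0, 0.6], "spin": 0}
    - {"dp": [0, 0, 0.6], "spin": 0}
    - {"dp": [0, 0, 0.6], "spin": 0}
    - {"dp": [0, 0, 0.6], "spin": 0}
    - {"dp": [0, 0, 0.6], "spin": 0}
    - {"dp": [0, 0, 0.6], "spin": 0}
    - {"dp": [0, 0, 0.4], "spin": 0}
    - {"dp": [0, 0, 0.3], "spin": 0}
    - {"dp": [0, 0, 0], "spin": 0}
    - {"dp": [0, 0, 0], "spin": 0}

```text
time: 37.4
eef_pos: [0.6107, 0.1015, 0.0727]
tcp_rot: [[-0.998, -0.063, 0.001], [-0.063, 0.998, 0.0], [-0.001, -0.0, -1.0]]
wrist_force: [0.0, 0.5, -1.4]
opening: 0.0107
grip_force: 62.2
```

Emit:
play_rows:
  deltas:
    - {"dp": [0, -0.1, 0], "spin": 0}
    - {"dp": [0, -0.1, 0], "spin": 0}
    - {"dp": [0, -0.02, 0.08], "spin": 0}
    - {"dp": [0, 0, 0.04], "spin": 0}
    - {"dp": [0, 0, 0], "spin": 0}

```text
time: 37.9
eef_pos: [0.6108, 0.0958, 0.0692]
tcp_rot: [[-0.998, -0.063, 0.0], [-0.063, 0.998, -0.0], [-0.0, -0.0, -1.0]]
wrist_force: [0.1, 0.9, -1.8]
opening: 0.0106
grip_force: 62.3
```

```bash
python3 - <<'E'
from h import *
go([*tray(0,-.013),.068],1.635)
E
```

```text
t 37.9 tcp [0.6108 0.0958 0.0692] psi 1.6334 q6 -0.02 F [ 0.1  0.9 -1.8] op 0.0106 
 spin -0.01 dp [ 0.04 -0.11  0.05]
```

Emit:
play_rows:
  deltas:
    - {"dp": [0.02, -0.05, 0.05], "spin": 0}
    - {"dp": [0, -0.06, 0.03], "spin": 0}
    - {"dp": [0, -0.04, 0], "spin": 0}
    - {"dp": [0, -0.03, 0], "spin": 0}
    - {"dp": [0, 0, 0], "spin": 0}
    - {"dp": [0, 0, 0], "spin": 0}

```text
time: 38.5
eef_pos: [0.6115, 0.0934, 0.0692]
tcp_rot: [[-0.998, -0.064, 0.003], [-0.064, 0.998, 0.004], [-0.003, 0.004, -1.0]]
wrist_force: [-0.0, 6.1, 5.4]
opening: 0.0102
grip_force: 63.3
```

```bash
python3 - <<'E'
from h import *
go([*tray(0,-.013),.068],1.635)
E
```

```text
t 38.5 tcp [0.6115 0.0934 0.0692] psi 1.6347 q6 -0.02 F [-0.   6.1  5.4] op 0.0102 
 spin -0.0 dp [ 0.06 -0.01  0.05]
```

Contact has been made at the right spot. A little extra push, then release, rise and look.

Emit:
play_rows:
  deltas:
    - {"dp": [0, -0.04, 0], "spin": 0}
    - {"dp": [0, 0, 0], "spin": 0}

```text
time: 38.7
eef_pos: [0.6114, 0.0933, 0.0692]
tcp_rot: [[-0.998, -0.064, 0.003], [-0.064, 0.998, 0.006], [-0.003, 0.006, -1.0]]
wrist_force: [-0.2, 6.7, 6.2]
opening: 0.0107
grip_force: 63.2
```

Emit:
play_rows:
  deltas:
    - {"dp": [0, 0, 0], "spin": 0}
    - {"dp": [0, 0, 0], "spin": 0}
    - {"dp": [0, 0, 0], "spin": 0}
    - {"dp": [0, 0, -0.4], "spin": 0}
    - {"dp": [0, 0, -0.8], "spin": 0}
    - {"dp": [0, 0, -1], "spin": 0}
    - {"dp": [0, 0, -1], "spin": 0}
    - {"dp": [0, 0, -1], "spin": 0}
    - {"dp": [0, 0, -1], "spin": 0}
    - {"dp": [0, 0, -1], "spin": 0}
    - {"dp": [0, 0, -1], "spin": 0}
    - {"dp": [0, 0, 0], "spin": 0}
  claw: 0.4

```text
time: 39.9
eef_pos: [0.6126, 0.0901, 0.253]
tcp_rot: [[-0.998, -0.062, 0.009], [-0.062, 0.998, -0.0], [-0.009, -0.001, -1.0]]
wrist_force: [0.7, -0.1, 0.7]
opening: 0.0257
grip_force: 0.0
```

```bash
python3 - <<'E'
from h import *
im,T=snap('wrist','pics/w9.png')
go([.595,.2805,.15],1.635)
E
```

```text
t 40.0 tcp [0.612  0.0901 0.2504] psi 1.6332 q6 -0.02 F [0.3 0.5 0.6] op 0.0256 
 spin -0.01 dp [0.19 7.64 4.02]
```

View pics/w9.png

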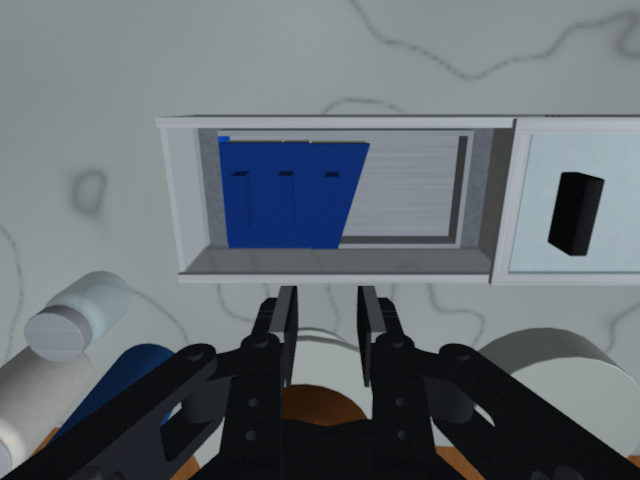

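The row is snug: three boxes at (220–368, 143–248), with box 1 flush to the blue wall. I've now looked at 15 pictures, one over the 14 allowed. From here I'll work by numbers only. Next, shut the cover.

Emit:
play_rows:
  deltas:
    - {"dp": [0.05, 0.95, 0.3], "spin": 0}
    - {"dp": [0.02, 0.95, 0.3], "spin": 0}
    - {"dp": [0.02, 0.95, 0], "spin": 0}
    - {"dp": [0, 0.95, 0], "spin": 0}
    - {"dp": [0, 0.96, 0], "spin": 0}
    - {"dp": [0, 0.96, 0], "spin": 0}
    - {"dp": [0, 0.96, 0], "spin": 0}
    - {"dp": [0, 0.96, 0], "spin": 0}
    - {"dp": [0, 0, 0], "spin": 0}
    - {"dp": [0, 0, 0], "spin": 0}
  claw: 0

```text
time: 40.95
eef_pos: [0.5958, 0.2808, 0.2306]
tcp_rot: [[-0.998, -0.064, -0.002], [-0.064, 0.998, -0.002], [0.002, -0.002, -1.0]]
wrist_force: [0.6, 0.2, 0.4]
opening: 0.0427
grip_force: 0.0
```

```bash
python3 - <<'E'
from h import *
go([.597,.2805,.111],1.635)
E
```

```text
t 41.0 tcp [0.5958 0.2808 0.2306] psi 1.6345 q6 0.28 F [0.6 0.2 0.4] op 0.0427 
 spin -0.0 dp [-0.05 -0.01  4.78]
```

Emit:
play_rows:
  deltas:
    - {"dp": [-0.05, 0, 0.7], "spin": 0}
    - {"dp": [0, 0, 0.8], "spin": 0}
    - {"dp": [0, 0, 0.8], "spin": 0}
    - {"dp": [0, 0, 0.8], "spin": 0}
    - {"dp": [0, 0, 0.8], "spin": 0}
    - {"dp": [0, 0, 0.6], "spin": 0}
    - {"dp": [0, 0, 0.28], "spin": 0}
    - {"dp": [0, 0, 0], "spin": 0}

```text
time: 41.75
eef_pos: [0.5968, 0.28, 0.1112]
tcp_rot: [[-0.998, -0.062, -0.003], [-0.062, 0.998, -0.001], [0.003, -0.001, -1.0]]
wrist_force: [0.0, -0.2, -0.5]
opening: 0.0426
grip_force: 0.0
```

Emit:
play_rows:
  deltas:
    - {"dp": [0, 0, 0], "spin": 0}
    - {"dp": [0, 0, 0], "spin": 0}
    - {"dp": [0, 0, 0], "spin": 0}
    - {"dp": [0, 0, 0], "spin": 0}
    - {"dp": [0, 0, 0], "spin": 0}
    - {"dp": [0, 0, 0], "spin": 0}
  claw: 1

```text
time: 42.35
eef_pos: [0.5986, 0.281, 0.1147]
tcp_rot: [[-0.998, -0.063, 0.003], [-0.063, 0.998, 0.0], [-0.003, 0.0, -1.0]]
wrist_force: [-0.3, -2.1, 4.6]
opening: 0.0128
grip_force: 61.7
```

```bash
python3 - <<'E'
from h import *
go([*tray(0,-.09),.111],1.635)
E
```

```text
t 42.4 tcp [0.5986 0.281  0.1147] psi 1.6335 q6 0.28 F [-0.3 -2.1  4.6] op 0.0128 
 spin -0.01 dp [  0.03 -10.61   0.15]
```

Emit:
play_rows:
  deltas:
    - {"dp": [0, -0.5, 0], "spin": 0}
    - {"dp": [0, -0.9, 0], "spin": 0}
    - {"dp": [0, -0.9, 0], "spin": 0}
    - {"dp": [0, -0.9, 0], "spin": 0}
    - {"dp": [0, -0.9, 0], "spin": 0}
    - {"dp": [0, -0.9, 0], "spin": 0}
    - {"dp": [0, -0.9, 0], "spin": 0}
    - {"dp": [0, -0.9, 0], "spin": 0}
    - {"dp": [0, -0.9, 0], "spin": 0}
    - {"dp": [0, -0.9, 0], "spin": 0}
    - {"dp": [0, -0.9, 0], "spin": 0}
    - {"dp": [0, -0.7, 0], "spin": 0}

```text
time: 43.55
eef_pos: [0.6146, 0.0265, 0.1146]
tcp_rot: [[-0.998, -0.063, 0.003], [-0.063, 0.998, 0.002], [-0.003, 0.002, -1.0]]
wrist_force: [-0.3, 3.4, 6.1]
opening: 0.0127
grip_force: 61.9
```

Emit:
play_rows:
  deltas:
    - {"dp": [0, -0.2, 0], "spin": 0}
    - {"dp": [0, -0.12, 0], "spin": 0}
    - {"dp": [0, -0.08, 0], "spin": 0}
    - {"dp": [0, 0, 0], "spin": 0}
    - {"dp": [0, 0, 0], "spin": 0}

```text
time: 44.05
eef_pos: [0.6152, 0.0167, 0.1146]
tcp_rot: [[-0.998, -0.063, 0.003], [-0.063, 0.998, 0.001], [-0.003, 0.001, -1.0]]
wrist_force: [-0.1, 0.4, 5.7]
opening: 0.0125
grip_force: 61.9
```

```bash
python3 - <<'E'
from h import *
go([*tray(0,-.09),.111],1.635)
E
```

```text
t 44.0 tcp [0.6152 0.0167 0.1146] psi 1.6337 q6 -0.15 F [-0.1  0.4  5.7] op 0.0125 
 spin -0.01 dp [ 0.01 -0.02  0.14]
```

Emit:
play_rows:
  deltas:
    - {"dp": [0, -0.06, 0], "spin": 0}
    - {"dp": [0, -0.06, 0], "spin": 0}
    - {"dp": [0, -0.06, 0], "spin": 0}
    - {"dp": [0, 0, 0], "spin": 0}
    - {"dp": [0, 0, 0], "spin": 0}

```text
time: 44.55
eef_pos: [0.6152, 0.0164, 0.1146]
tcp_rot: [[-0.998, -0.065, 0.003], [-0.065, 0.998, 0.009], [-0.003, 0.008, -1.0]]
wrist_force: [-1.3, 8.3, 6.7]
opening: 0.0129
grip_force: 62.0
```

Emit:
play_rows:
  deltas:
    - {"dp": [0, -0.06, 0], "spin": 0}
    - {"dp": [0, -0.04, 0], "spin": 0}
    - {"dp": [0, 0, 0], "spin": 0}
    - {"dp": [0, 0, 0], "spin": 0}

```text
time: 44.95
eef_pos: [0.6152, 0.0165, 0.1146]
tcp_rot: [[-0.998, -0.067, 0.003], [-0.067, 0.998, 0.013], [-0.003, 0.013, -1.0]]
wrist_force: [-0.1, 15.0, 6.4]
opening: 0.013
grip_force: 62.1
```

The cover is hard against its shut stop. Release and rise.

Emit:
play_rows:
  deltas:
    - {"dp": [0, 0, 0], "spin": 0}
    - {"dp": [0, 0, 0], "spin": 0}
    - {"dp": [0, 0, 0], "spin": 0}
    - {"dp": [0, 0, -0.4], "spin": 0}
    - {"dp": [0, 0, -0.8], "spin": 0}
    - {"dp": [0, 0, -1], "spin": 0}
    - {"dp": [0, 0, -1], "spin": 0}
    - {"dp": [0, 0, -1], "spin": 0}
    - {"dp": [0, 0, -1], "spin": 0}
    - {"dp": [0.5, 0, -1], "spin": 0}
    - {"dp": [1, 0, 0], "spin": 0}
    - {"dp": [1, 0, 0], "spin": 0}
  claw: -0.2

```text
time: 46.15
eef_pos: [0.5526, 0.005, 0.2699]
tcp_rot: [[-0.998, -0.062, 0.003], [-0.062, 0.998, -0.001], [-0.003, -0.001, -1.0]]
wrist_force: [0.5, 0.2, -0.1]
opening: 0.0515
grip_force: 0.0
```

Emit:
play_rows:
  deltas:
    - {"dp": [1, 0, 0], "spin": 0}
    - {"dp": [1, 0, 0], "spin": 0}
    - {"dp": [1, 0, 0], "spin": 0}
    - {"dp": [1, 0, 0], "spin": 0}
    - {"dp": [0, 0, 0], "spin": 0}
    - {"dp": [0, 0, 0], "spin": 0}

```text
time: 46.75
eef_pos: [0.4527, -0.001, 0.2687]
tcp_rot: [[-0.998, -0.062, 0.002], [-0.062, 0.998, -0.0], [-0.002, -0.0, -1.0]]
wrist_force: [-0.3, -0.0, -0.2]
opening: 0.0515
grip_force: 0.0
```

```bash
python3 - <<'E'
from h import *
im,T=snap('wrist','pics/w10.png')
m=cv2.inRange(im,(0,0,0),(45,45,45));q=proj('wrist',[[*tray(0,-.09),.134]],T)[0];print('grip expected px',q.round())
n,l,st,c=cv2.connectedComponentsWithStats(m)
for i in range(1,n):
    if 100<st[i,4]<9000: print(st[i],rays('wrist',c[i],.12,T).round(4),'exp',tray(0,-.09).round(4))
E
```

```text
grip expected px [335. 388.]
[ 284  261  356    4 1418] [[0.4891 0.1166 0.12  ]] exp [0.6149 0.0162]
[582 270  58   3 116] [[0.4885 0.245  0.12  ]] exp [0.6149 0.0162]
[588 274  52   2 103] [[0.492  0.2488 0.12  ]] exp [0.6149 0.0162]
[ 28 304  65  20 298] [[ 0.5594 -0.2326  0.12  ]] exp [0.6149 0.0162]
[ 328  341   15   72 1019] [[0.6142 0.0167 0.12  ]] exp [0.6149 0.0162]
```

The grip sits at (0.614, 0.017), the shut position, so the cover stayed shut. Handing in.

```bash
python3 -c "
from cell import robot
print(robot.close_job())"
```

```text
the job is handed in; nothing more can be done
None
```

The three wedge boxes are packed flat in a snug head-to-tail row from the blue end wall, the cover is shut against its stop and the job is handed in at about 47 s; I viewed 15 pictures, one over the 14 allowed.

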